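Clamp the spacer stack to the first click and start the pump

ROBOT

A 6-joint arm with a two-finger parallel gripper is mounted at the origin on the work surface. World frame = base frame: x ahead of the robot, y to its left, z up, the work surface at z = 0. Lengths are in mm, angles in rad, forces in N, time in s.
With the tool pointing down it reaches from about 400 to 925 mm from the base axis. Payload 12.5 kg.
Tool frame: the origin (TCP) lies at the very end of the fingers, on their centre line; the grasp point (between the pads) lies 19 mm behind it; z points along the fingers, x is the direction in which the jaws open and shut, and the axes are right-handed (so a half turn about z gives the same grasp; the last joint's range is limited). The gripper opens to 95 mm and grips with 3 to 60 N. Pads are 20 mm wide; open, the fingers measure 119 mm over their backs; the gripper's body (75 mm by 180 mm) begins 59 mm behind the grasp point.
Start: joints at [1.173, 0.491, 1.559, -0, 1.092, -0.106], TCP at [179.781, 598.603, 214.661] pointing down, gripper open.
Joint ranges: [-3.1, 3.1], [-0.84, 2.19], [0.05, 2.79], [-1.13, 4.28], [0.06, 2.93], [-2.69, 2.69]. Speed limits (rad/s): [2.22, 2.22, 2.79, 3.14, 3.14, 3.14].

INTERFACE

Orientations are given as [roll, pitch, yaw] about the fixed x, y, z axes, in that order (R = Rz(yaw) Ry(pitch) Rx(roll)).
In Python, from cell import state, viewer, ticket, look_for, regions_of gives the robot as it stands.
- The arm moves only by the shell command python3 -m inch 'ROWS'. ROWS is JSON, a list of rows, each a list of 7 numbers: the turn, a rotation vector about the world's x, y, z in degrees, then the shift along the world's x, y, z in mm, then the opening, from -1 (shut) to 1 (fully open). In form: [[rx, ry, rz, tx, ty, tz, hand], ...]. A call has 1 to 10 rows; each row shifts and turns the commanded pose from where the row before left it; what a row does not reach is not made up. A row lasts 1/10 s, in which the tool goes at most 50 mm and 8.59 degrees, less where a joint would pass 70% of its speed; a pose out of reach is approached as far as the arm can. A call with a gripper value outside its range is refused whole. The fingers move at their own pace and stop on an object; the grip force is fixed at half the most. Time passes only in rows, so rows that do not move let the fingers close. It gives the time, the measured TCP pose, the force and the opening at its end, in the units of the state.
- state(): the state, without advancing time (a new reading comes with each control period).
- viewer.read_camera(name): name is "scene" or "top"; returns a dict with "color" (384x512x3 uint8, red, green, blue), "depth" (384x512 float32, mm along the optical axis (not along the pixel's ray), 0 where there is no reading), "fx", "fy", "cx", "cy" (pixels), "position" and "orientation" of the camera in the world. Camera axes: x right, y down, z forward; pixel columns grow to the right and rows downward; lengths in mm; the calibration is good to about 2 mm. A picture is of the moment at which its call begins.
- ticket.job_done(): hands the job in, once; it reports no verdict.
Trained networks look in the newest picture that a camera, given by its name, has taken for a name from the list of things; names that differ only in an ending like _2 or _b are one class to them, and where a whole thing is asked for, a point or a joint stands for the part that bears it (a point fixed in the world has none). Each returns a list of dicts, best first, with "score" (0 to 1); they miss things now and then, are a little off and sometimes report something else, mostly with a low value. They report only what shows in the picture. A call takes as long as a camera call. They do not tell look-alikes from the thing itself.
- look_for(name, camera): "box" ([left, top, right, bottom] as shares, 0 to 1, of the picture: columns of its width, rows of its height, round what is visible of it).
- regions_of(name, camera): "pixels" (384x512 bool, what is visible of it) and "box" ([left, top, right, bottom] as shares, 0 to 1, of the picture: columns of its width, rows of its height, round what is visible of it).
The state is a dict: "t": time; "joints": joint angles; "qvel": joint speeds; "tau": joint torques, N m; "eef_pos": TCP position; "tcp_rot": TCP orientation; "ft_force": force on the tool from outside, world axes, zero at the start; "moment": the same for the moment, N m; "opening": opening from 0.0 (shut) to 1.0 (fully open).
Only numpy, scipy, OpenCV 4.12 (cv2) and the standard library are available. Lean on these libraries where they do the work, as an engineer would, in place of code of your own. Each camera call takes 0.05 s, during which the arm holds its last target. There are 200 camera calls.

TASK

Take the orange dust cap off the post and lay it in the steel tray, then thread the spacer rings that are there over the post, the widest first and the narrowest last, each fully home, and the black collar on top of them. Then turn the blue-handled torque lever clockwise until it clicks for the first time and stop there, never going on to a second click; finally throw the red pump toggle over to on, with the clamp still tight, and leave the glassware, jar and blue case standing where they are.

Things in the scene. Friction and masses are not known exactly. Their poses are not given: they have to be found in the camera images.
- fixture: Fixed clamping fixture: white base plate 110 x 270 x 15 mm thick, with a steel locating post and, 140 mm from the post along the fixture's -y, the grey torque head (a round housing 72 mm across carrying an aluminium dial 110 mm across, top 72 mm above the table). Origin: on the table under the post's axis; z up; the plate runs from +60 to -210 mm along its y.
- post_seat (a point): Where the lowest ring seats: on the post's axis, at the top face of the base plate (15 mm above the table). The post is 18 mm in diameter and rises 60 mm above this point; its axis is z.
- post_tip (a point): Top of the post, on its axis, 75 mm above the table (its last 5 mm taper to 12 mm diameter).
- pivot (a point): On the vertical turning axis of the torque lever, at the height of point handle (117 mm above the table).
- handle (a point): Axis of the lever's blue upright handle pin (26 mm diameter, from the steel lever bar at 86 mm to its top at 134 mm above the table), 17 mm below the pin's top and 100 mm from the pivot. Push or pull it round the pivot. Its point turns with the lever.
- spindle (a joint): Angle of the clamp spindle with its dial, rad: 0 slack, grows clockwise seen from above, stops dead at 1.3 (clamp tight). Turns stiffly (0.7 N m, 7 N at the handle), stays where left. At 0 the lever points from the pivot 0.6 rad towards the fixture's +x away from the fixture's -y; at 1.3 (and clutch 0) 0.7 rad the other way, towards -x.
- clutch (a joint): Slip of the lever against the dial, rad, clockwise from above: 0 while the lever carries the spindle along. With the spindle at its stop, about 12 N at the handle forces the lever over a hump near 0.15 and it snaps on by itself into a notch at 0.3: the first click. Pushed on, it resists again, passes a hump near 0.45 and clicks a second time at 0.6: overtightened.
- dial (a point): Centre of the dial's top face, on the pivot axis. Beside it, opposite the lever, a red pointer on the lever's tail shows the slip over dots on the dial: black 0, green first click, red second click. Pushing the lever back (counter-clockwise) slackens the spindle again.
- tray: Fixed open steel parts tray, 130 x 130 mm outside, 28 mm high, walls and floor about 4 mm. Origin: centre of its underside; x and y along its sides.
- dustcap_c (a point): Centre (half-way up) of the orange dust cap, a round cap 38 mm across and 50 mm tall, open below (bore 26 mm, 42 mm deep), which at the start sits over the post's tip with its roof on the tip: lift it at least 45 mm straight up.
- collar_c (a point): Centre of the black clamp collar: a plain thick ring, 58 mm outside diameter, 26 mm bore, 40 mm tall, the same either way up; its axis is z. 0.22 kg.
- pump_tip (a point): Centre of the red ball (26 mm) at the end of the pump's toggle lever.
- pump_pivot (a point): Turning axis of the pump's toggle, 22 mm above the table, in its fixed grey block 70 x 50 x 25 mm. The ball is 75 mm from it. x: the direction in which the toggle is thrown to switch on.
- pump (a joint): Pump toggle, rad: 0 = off, leaning towards its block's -x (toward the robot side), 1.0 = on, leaning to +x. Stays where it is left; needs about 1 N.
- flask: Bystander: green glass conical flask, 84 mm across, 135 mm tall. Origin: centre of its underside.
- reagent: Bystander: amber reagent bottle, 72 mm across, 160 mm tall. Origin: centre of its underside.
- beaker: Bystander: clear beaker, 76 mm across, 90 mm tall. Origin: centre of its underside.
- jar: Bystander: small clear jar with white lid, 52 mm across, 55 mm tall. Origin: centre of its underside.
- case: Bystander: blue case 90 x 60 x 35 mm. Origin: centre of its underside.
- ring1_c (a point): Centre (half-way up) of the grey ring: plain spacer ring 64 mm outside diameter, 26 mm bore, 13 mm tall, the same either way up; its axis is z. About 100 g. May be absent.
- ring2_c (a point): Centre (half-way up) of the blue ring: plain spacer ring 57 mm outside diameter, 26 mm bore, 13 mm tall, the same either way up; its axis is z. About 85 g. May be absent.
- ring3_c (a point): Centre (half-way up) of the green ring: plain spacer ring 50 mm outside diameter, 26 mm bore, 13 mm tall, the same either way up; its axis is z. About 70 g. May be absent.
- ring4_c (a point): Centre (half-way up) of the yellow ring: plain spacer ring 43 mm outside diameter, 26 mm bore, 13 mm tall, the same either way up; its axis is z. About 55 g. May be absent.
Not all that is in view belongs to the job. Of the things shaped like the part that bears ring1_c, the grey one is meant.

How it is judged (in metres and radians):
On the way, in this order (a step that is already met when the one before it is completed fails the run):
1. the dust cap lies in the tray (x of dustcap_c in the frame of tray between -0.06 and 0.06 m and y of dustcap_c in the frame of tray between -0.06 and 0.06 m and z of dustcap_c in the frame of tray below 0.06 m and contact force between dustcap and the fingers below 0.5 N), for 0.2 s.
2. the grey ring is home on the post (horizontal distance between ring1_c and post_seat below 0.0075 m and angle between the z axis of ring1_c and the z axis of post_seat, either way round below 0.06 rad and z of ring1_c in the frame of post_seat between 0.0025 and 0.0115 m and contact force between ring1 and the fingers below 0.5 N), for 0.2 s.
3. the blue ring is home on the post (horizontal distance between ring2_c and post_seat below 0.0075 m and angle between the z axis of ring2_c and the z axis of post_seat, either way round below 0.06 rad and (z of ring2_c in the frame of post_seat between 0.0025 and 0.0115 m or z of ring2_c in the frame of post_seat between 0.0155 and 0.0245 m) and contact force between ring2 and the fingers below 0.5 N), for 0.2 s.
4. the green ring is home on the post (horizontal distance between ring3_c and post_seat below 0.0075 m and angle between the z axis of ring3_c and the z axis of post_seat, either way round below 0.06 rad and (z of ring3_c in the frame of post_seat between 0.0025 and 0.0115 m or z of ring3_c in the frame of post_seat between 0.0155 and 0.0245 m or z of ring3_c in the frame of post_seat between 0.0285 and 0.0375 m) and contact force between ring3 and the fingers below 0.5 N), for 0.2 s.
5. the yellow ring is home on the post (horizontal distance between ring4_c and post_seat below 0.0075 m and angle between the z axis of ring4_c and the z axis of post_seat, either way round below 0.06 rad and (z of ring4_c in the frame of post_seat between 0.0025 and 0.0115 m or z of ring4_c in the frame of post_seat between 0.0155 and 0.0245 m or z of ring4_c in the frame of post_seat between 0.0285 and 0.0375 m or z of ring4_c in the frame of post_seat between 0.0415 and 0.0505 m) and contact force between ring4 and the fingers below 0.5 N), for 0.2 s.
6. the black collar sits on the rings (horizontal distance between collar_c and post_seat below 0.0075 m and angle between the z axis of collar_c and the z axis of post_seat, either way round below 0.06 rad and (z of collar_c in the frame of post_seat between 0.055 and 0.064 m or z of collar_c in the frame of post_seat between 0.068 and 0.077 m) and contact force between collar and the fingers below 0.5 N), for 0.2 s.
7. the clutch has clicked once with the spindle tight (value of joint clutch between 0.23 and 0.39 rad and value of joint spindle above 1.2 rad), for 0.2 s.
8. the pump is on (value of joint pump above 0.8 rad), for 0.2 s.
At the end, for the whole second after the job is handed in: Dust cap in the tray; every ring present flat on the post (axis within 7.5 mm, level within 5 mm, tilt under 0.06 rad), widest lowest, with no gap; collar flat on top of them; clutch in its first notch (0.23 to 0.39 rad) with the spindle at its stop (over 1.2 rad); pump toggle on (over 0.8 rad) (all of step 7 and x of dustcap_c in the frame of tray between -0.06 and 0.06 m and y of dustcap_c in the frame of tray between -0.06 and 0.06 m and z of dustcap_c in the frame of tray below 0.06 m and horizontal distance between each of ring1_c, ring2_c, ring3_c, ring4_c, collar_c and post_seat below 0.0075 m and angle between the z axis of each of ring1_c, ring2_c, ring3_c, ring4_c, collar_c and the z axis of post_seat, either way round below 0.06 rad and z of ring1_c in the frame of post_seat between 0.0025 and 0.0115 m and (z of ring2_c in the frame of post_seat between 0.0025 and 0.0115 m or z of ring2_c in the frame of post_seat between 0.0155 and 0.0245 m) and (z of ring3_c in the frame of post_seat between 0.0025 and 0.0115 m or z of ring3_c in the frame of post_seat between 0.0155 and 0.0245 m or z of ring3_c in the frame of post_seat between 0.0285 and 0.0375 m) and (z of ring4_c in the frame of post_seat between 0.0025 and 0.0115 m or z of ring4_c in the frame of post_seat between 0.0155 and 0.0245 m or z of ring4_c in the frame of post_seat between 0.0285 and 0.0375 m or z of ring4_c in the frame of post_seat between 0.0415 and 0.0505 m) and (z of collar_c in the frame of post_seat between 0.055 and 0.064 m or z of collar_c in the frame of post_seat between 0.068 and 0.077 m) and value of joint pump above 0.8 rad); the robot touches nothing.
It fails at once if the clutch clicked a second time (overtightened) (value of joint clutch above 0.46 rad).
It fails at once if a bystander was knocked over or shoved more than 60 mm (distance of any of flask, reagent, beaker, jar, case from where it was at the start of the episode above 0.06 m or angle between any of flask, reagent, beaker, jar, case's own z axis and vertical above 0.7 rad).
Of ring1, ring2, ring3, ring4 only 3 to 4 are there at a start; the rules pass over those that are not, and their reading is None.
At some moment in a run one of ring1, ring2, ring3, ring4, collar may be knocked a few centimetres aside while the robot is not near it.
Once in a run the grip may slacken for a moment while it holds something.
It also fails if it takes over 184 s, if anything falls off the work surface, if the arm or the gripper's body presses on something with over 40 N, if the wrist force passes 120 N, or if a joint passes its speed limit or range.

## Working session

There is one attempt and no reset: what is moved stays moved. The work goes in short steps, Python scripts to look and compute and a shell command to move; the robot and the scene stay as the last step left them, time stands still between calls to the robot, and variables do not carry over. Pictures are saved under pics/ and viewed, on a budget of 14 in all, crops included, one or two more only if the job needs it, and the job is handed in when it is done.

```bash
ls; mkdir -p pics; cat > h.py <<'E'
import numpy as np, cv2
from scipy.spatial.transform import Rotation as R
from cell import state, viewer, ticket, look_for, regions_of
def cam(n):
    c=viewer.read_camera(n); o=np.array(c["orientation"],float)
    c["R"]=o if o.shape==(3,3) else (R.from_euler('xyz',o).as_matrix() if o.size==3 else R.from_quat(o).as_matrix())
    return c
def cloud(c):
    d=c["depth"]; v,u=np.mgrid[:384,:512]
    P=np.stack([(u-c["cx"])/c["fx"]*d,(v-c["cy"])/c["fy"]*d,d],-1)
    P=P@c["R"].T+np.array(c["position"]); P[d==0]=np.nan
    return P
def save(c,f,box=None,scale=1.5):
    im=c["color"][...,::-1]
    if box: l,t,r,b=box; im=im[t:b,l:r]
    cv2.imwrite("pics/"+f,cv2.resize(im,None,fx=scale,fy=scale,interpolation=cv2.INTER_CUBIC))
E
python3 - <<'E'
from h import *
print(state())
for n in("scene","top"):
    c=cam(n); print(n,c["position"],c["orientation"],c["fx"],c["cx"],c["cy"]); save(c,n+"0.png")
    P=cloud(c)
    for k in "fixture handle tray dustcap_c collar_c pump_tip pump_pivot dial flask reagent beaker jar case ring1_c ring2_c ring3_c ring4_c".split():
        for r in regions_of(k,n)[:3]:
            m=r["pixels"]; q=P[m]; q=q[~np.isnan(q[:,0])]
            if len(q)==0: continue
            top=q[q[:,2]>np.percentile(q[:,2],95)-5]
            v,u=np.where(m)
            print(k,round(r["score"],2),"px",int(u.mean()),int(v.mean()),len(u),"med",np.median(q,0).round(),"topmid",((top.max(0)+top.min(0))/2).round(),"ext",(top.max(0)-top.min(0)).round())
E
```

```text
pics
{'t': 0.0, 'joints': array([ 1.17336429e+00,  4.91577726e-01,  1.55942727e+00,  1.05695157e-05,
        1.09167745e+00, -1.05581372e-01]), 'qvel': array([ 0.00272427, -0.00151826, -0.00240911, -0.00095417,  0.00118709,
        0.00042607]), 'tau': array([ 1.71371516e-05, -6.12654734e+01, -2.58165944e+01,  6.92673004e-02,
        4.82658797e-02, -1.25257079e-04]), 'eef_pos': array([179.70473904, 598.37140567, 214.05809412]), 'tcp_rot': array([-3.14146848e+00,  1.08272851e-03,  1.27894085e+00]), 'ft_force': array([-1.39962436,  0.34220799,  0.17262906]), 'moment': array([-0.01668728, -0.01720412,  0.02356276]), 'opening': 0.9997724910035827}
scene [1049.80250796 -373.85687213  672.60764608] [-2.30716932  0.01575895  0.85694735] 347.12275204701166 253.29777655319296 191.49253312201583
fixture 0.87 px 226 240 4523 med [613. -95.  16.] topmid [ 622. -202.  116.] ext [25. 25. 39.]
fixture 0.24 px 205 238 1849 med [ 601. -127.   73.] topmid [ 621. -202.  131.] ext [24. 24.  9.]
handle 0.94 px 196 243 782 med [ 607. -165.   88.] topmid [ 622. -203.  132.] ext [23. 22.  6.]
tray 0.63 px 
[... 3897 characters left out ...]
7.   55.] topmid [ 408. -214.   57.] ext [40. 43.  8.]
case 0.8 px 391 135 802 med [ 707. -353.   35.] topmid [ 710. -358.   37.] ext [89. 58.  8.]
case 0.4 px 323 168 520 med [ 598. -146.   89.] topmid [ 620. -202.  134.] ext [24. 23.  7.]
ring1_c 0.92 px 110 280 550 med [314. 391.  13.] topmid [314. 392.  16.] ext [60. 62.  8.]
ring1_c 0.79 px 161 234 446 med [433. 265.  13.] topmid [433. 265.  15.] ext [63. 61.  7.]
ring1_c 0.78 px 204 281 431 med [312. 150.  14.] topmid [312. 149.  15.] ext [61. 60.  8.]
ring2_c 0.69 px 114 231 330 med [441. 388.  13.] topmid [442. 391.  15.] ext [53. 57.  7.]
ring4_c 0.17 px 404 230 97 med [ 441. -350.   97.] topmid [ 438. -352.  100.] ext [20. 20.  6.]
```

View pics/top0.png

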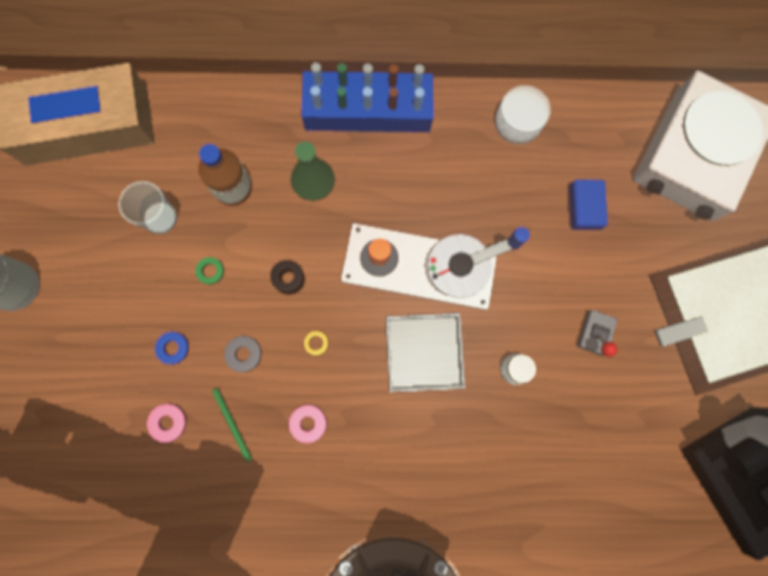

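View pics/scene0.png

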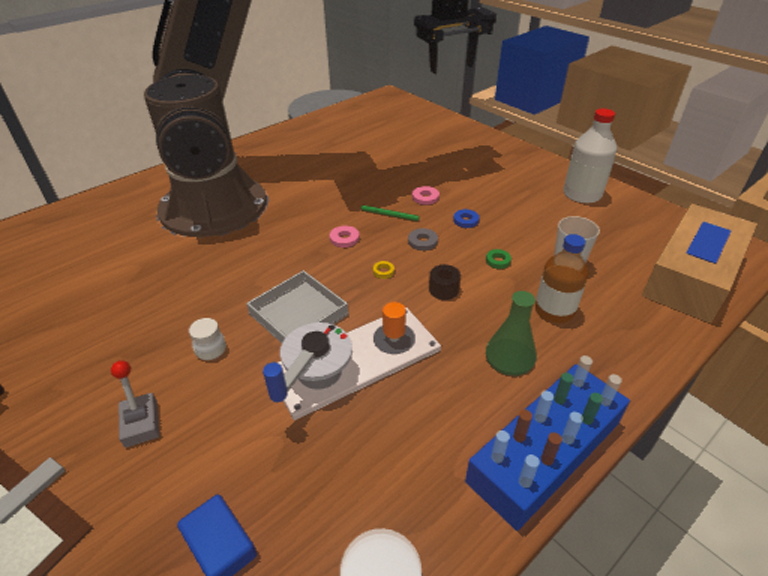

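The top view (1.5x) shows three things shaped like the grey ring: pink at (166,423), pink at (307,424) and grey at (243,354). The grey one fits the description. Blue (172,348), green (209,270) and yellow (316,343) are all present, the black collar is at (288,277), and the cap is on the post at (380,250). I'll confirm the ring in a crop and refine the fits.

```bash
cat >> h.py <<'E'
def circ(P,xy,z,rad,dz=4):
    "fit circle to boundary of points near height z"
    m=(abs(P[...,2]-z)<dz)&(np.hypot(P[...,0]-xy[0],P[...,1]-xy[1])<rad+12)
    q=P[m][:,:2].astype(np.float32); 
    if len(q)<10: return None
    h=cv2.minEnclosingCircle(q); rr=cv2.fitEllipse(cv2.convexHull(q)) if len(cv2.convexHull(q))>5 else None
    return np.round(h[0],1),round(h[1],1),rr and np.round(rr[0],1),len(q),round(float(np.median(P[m][:,2])),1)
IT=dict(cap=((607,28),83,19),grey=((434,266),13,32),blue=((442,390),13,28),green=((581,332),13,25),yellow=((452,139),13,21),collar=((568,190),40,29))
E
python3 - <<'E'
from h import *
for n in("top","scene"):
    c=cam(n);P=cloud(c)
    if n=="top": save(c,"ringcrop.png",(90,160,225,305),4)
    for k,(xy,z,r) in IT.items(): print(n,k,circ(P,xy,z,r))
    print("dial",circ(P,(590,-112),73,55,3.5),"handle",circ(P,(620,-202),133,13),"ball",circ(P,(439,-352),92,13,10))
    m=(abs(P[...,2]-15)<4)&(abs(P[...,0]-600)<110)&(P[...,1]>-220)&(P[...,1]<110)&(c["color"].min(-1)>140)
    print("plate",cv2.minAreaRect(P[m][:,:2].astype(np.float32)))
    m=(P[...,2]>15)&(P[...,2]<33)&(abs(P[...,0]-472)<50)&(abs(P[...,1]+356)<50)
    print("block",cv2.minAreaRect(P[m][:,:2].astype(np.float32)))
E
```

```text
top cap (array([606.6,  27.2]), 18.7, array([606.6,  27.3]), 162, 83.4)
top grey (array([432.2, 266.8]), 32.1, array([432.5, 266.8]), 377, 13.7)
top blue (array([442.1, 390.9]), 28.7, array([442., 391.]), 288, 13.4)
top green (array([581.8, 332.7]), 25.1, array([581.5, 332.9]), 192, 13.5)
top yellow (array([452.7, 138.4]), 21.4, array([452.8, 138.2]), 130, 13.7)
top collar (array([567.7, 190.1]), 28.9, array([567.6, 190.1]), 288, 40.7)
dial (array([ 581.2, -110.2]), 55.2, array([ 581., -110.]), 1046, 72.7) handle (array([ 621. , -202.3]), 12.7, array([ 620.8, -201.8]), 81, 134.4) ball (array([ 439.1, -350.4]), 13.1, array([ 439. , -350.5]), 89, 96.3)
plate ((568.6674194335938, -41.82536315917969), (269.732421875, 160.0116729736328), 79.29013061523438)
block ((473.1467590332031, -363.3995361328125), (51.59762191772461, 70.50098419189453), 71.09790802001953)
scene cap (array([606.3,  27.2]), 19.3, array([606.9,  27.2]), 144, 82.4)
scene grey (array([432.7, 267.4]), 33.0, array([431.9, 266.8]), 174, 12.4)
scene blue (array([443.8, 390.7]), 29.1, array([442.8, 390.6]), 121, 12.2)
scene green (array([581.5, 333.2]), 25.9, array([581.3, 332.6]), 120, 12.3)
scene yellow (array([453.9, 139. ]), 21.9, array([453. , 138.6]), 82, 12.4)
scene collar (array([567.6, 190.7]), 30.1, array([567.9, 189.7]), 192, 39.6)
dial (array([ 585.9, -115.6]), 62.6, array([ 583. , -112.9]), 976, 71.8) handle (array([ 621.8, -202.5]), 13.1, array([ 621.9, -202.6]), 113, 133.3) ball (array([ 441. , -351.5]), 12.5, array([ 442. , -351.5]), 122, 94.5)
plate ((592.9801025390625, -46.90882873535156), (268.1097412109375, 109.72428131103516), 79.6628189086914)
block ((473.66412353515625, -364.10662841796875), (50.89764404296875, 70.94738006591797), 69.7483901977539)
```

View pics/ringcrop.png

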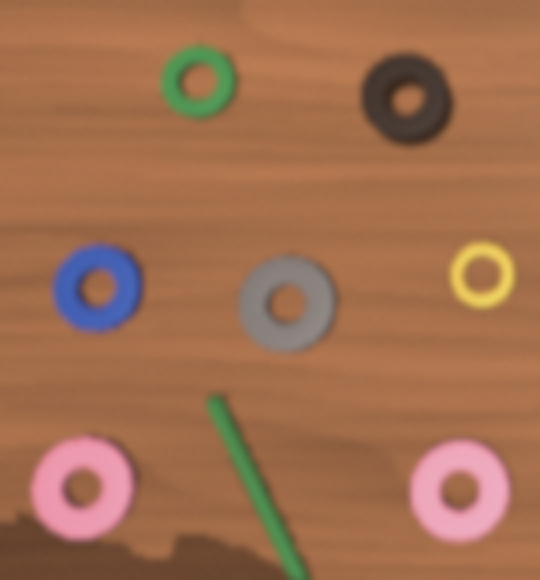

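The crop confirms the grey ring at (288,304); the pink rings at (82,487) and (460,490) are decoys. Next I move over the dust cap.

```bash
python3 -m inch '[[0,0,-3.66,21.3,-28.5,0,1],[0,0,-3.66,21.3,-28.5,0,1],[0,0,-3.66,21.3,-28.5,0,1],[0,0,-3.66,21.3,-28.5,0,1],[0,0,-3.66,21.3,-28.5,0,1],[0,0,-3.66,21.3,-28.5,0,1],[0,0,-3.66,21.3,-28.5,0,1],[0,0,-3.66,21.3,-28.5,0,1],[0,0,-3.66,21.3,-28.5,0,1],[0,0,-3.66,21.3,-28.5,0,1]]'
python3 -m inch '[[0,0,-3.66,21.3,-28.5,0,1],[0,0,-3.66,21.3,-28.5,0,1],[0,0,-3.66,21.3,-28.5,0,1],[0,0,-3.66,21.3,-28.5,0,1],[0,0,-3.66,21.3,-28.5,0,1],[0,0,-3.66,21.3,-28.5,0,1],[0,0,-3.66,21.3,-28.5,0,1],[0,0,-3.66,21.3,-28.5,0,1],[0,0,-3.66,21.3,-28.5,0,1],[0,0,0,0,0,0,1]]'
```

```text
t: 2.9
eef_pos: [393.5, 312.4, 214.8]
tcp_rot: [3.142, -0.001, 0.638]
ft_force: [0.8, 1.9, -0.4]
opening: 0.999
t: 3.9
eef_pos: [586.4, 54.1, 214.3]
tcp_rot: [3.141, -0.001, 0.06]
ft_force: [-0.6, 1.2, 0.0]
opening: 0.999
```

```bash
python3 -m inch '[[0,0,-3.4,20.3,-26.9,-30,1],[0,0,0,0,0,-40,1],[0,0,0,0,0,-40,1],[0,0,0,0,0,-40,1],[0,0,0,0,0,-22,1],[0,0,0,0,0,0,-1],[0,0,0,0,0,0,-1],[0,0,0,0,0,0,-1],[0,0,0,0,0,0,-1],[0,0,0,0,0,0,-1]]'
python3 -m inch '[[0,0,0,0,0,0,-1],[0,0,0,0,0,0,-1],[0,0,0,0,0,15,-1],[0,0,0,0,0,25,-1],[0,0,0,0,0,25,-1],[0,0,0,0,0,25,-1],[0,0,0,0,0,0,-1]]'
```

```text
t: 4.9
eef_pos: [605.2, 30.3, 43.8]
tcp_rot: [3.141, -0.002, 0.006]
ft_force: [0.4, 0.1, 0.3]
opening: 0.636
t: 5.6
eef_pos: [606.2, 30.2, 136.8]
tcp_rot: [3.141, -0.006, 0.006]
ft_force: [0.5, -0.1, -1.1]
opening: 0.392
```

```bash
python3 -m inch '[[0,0,0,-32,-17,0,-1],[0,0,0,-32,-17,0,-1],[0,0,0,-32,-17,0,-1],[0,0,0,-32,-17,0,-1],[0,0,0,-32,-17,0,-1],[0,0,0,0,0,-40,-1],[0,0,0,0,0,-40,-1],[0,0,0,0,0,-25,-1],[0,0,0,0,0,-10,-1],[0,0,0,0,0,0,-1]]'
python3 - <<'E'
from h import *
s=state();print(s["eef_pos"],s["ft_force"],s["opening"])
for n in("top","scene"):
    c=cam(n);P=cloud(c); print(n,circ(P,(606.5,27),74,6,4),[circ(P,*v) for v in list(IT.values())[1:]])
save(c,"cap.png",(150,100,406,292),3)
E
```

```text
t: 6.6
eef_pos: [444.1, -54.7, 16.8]
tcp_rot: [-3.141, 0.002, 0.006]
ft_force: [-0.3, 0.1, -0.9]
opening: 0.391
[444.14928537 -54.7252533   16.79020966] [-0.30764266  0.09321766 -0.86875803] 0.390987338957918
top (array([607.2,  27.4]), 8.7, array([607.1,  27. ]), 35, 74.1) [None, None, (array([582.1, 333. ]), 24.8, array([583.1, 333.2]), 134, 13.6), None, (array([567.7, 189.8]), 28.8, array([567.8, 189.9]), 290, 40.7)]
scene (array([607.2,  25.9]), 8.0, array([607. ,  25.8]), 30, 73.7) [(array([433.6, 267.4]), 33.6, array([432. , 266.2]), 180, 12.4), (array([443.9, 391.4]), 28.7, array([443. , 391.3]), 118, 12.2), (array([581.4, 332.4]), 25.7, array([581.5, 331.9]), 116, 12.4), (array([452.4, 136.4]), 22.4, array([453.4, 137.3]), 83, 12.2), (array([566.7, 190.2]), 30.1, array([567.6, 189.8]), 192, 39.5)]
```

View pics/cap.png

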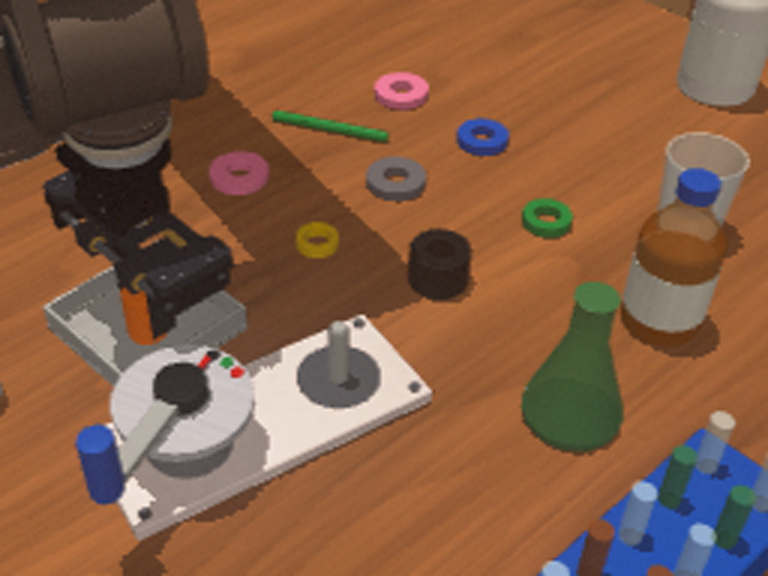

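The picture shows the cap held just over the tray floor at (140,310), all four rings in place, and the post bare at (340,350). I release the cap and go to the grey ring.

```bash
python3 -m inch '[[0,0,0,0,0,-3,-1],[0,0,0,0,0,-2,-1],[0,0,0,0,0,0,0.26],[0,0,0,0,0,0,0.26],[0,0,0,0,0,0,0.26],[0,0,0,0,0,0,0.26],[0,0,0,0,0,20,0.26],[0,0,0,0,0,35,0.26],[0,0,0,0,0,35,0.26],[0,0,0,0,0,20,0.26]]'
python3 -m inch '[[0,0,0,-1,40,0,1],[0,0,0,-1,40,0,1],[0,0,0,-1,40,0,1],[0,0,0,-1,40,0,1],[0,0,0,-1,40,0,1],[0,0,0,-1,40,0,1],[0,0,0,-2,40,0,1],[0,0,0,-4,42,0,1],[0,0,0,0,0,0,1],[0,0,0,0,0,0,1]]'
python3 - <<'E'
from h import *
c=cam("top");P=cloud(c); print(circ(P,(445,-55),54,19,6))
print(circ(cloud(cam("scene")),(432,267),13,32), state()["eef_pos"])
E
```

```text
t: 7.7
eef_pos: [445.1, -54.9, 124.8]
tcp_rot: [3.141, -0.002, 0.006]
ft_force: [-0.2, 0.4, 0.4]
opening: 0.63
t: 8.7
eef_pos: [432.2, 267.6, 122.3]
tcp_rot: [3.141, 0.001, 0.008]
ft_force: [0.1, -0.7, -0.1]
opening: 0.999
(array([445.5, -58. ]), 18.6, array([445.5, -57.8]), 168, 54.6)
(array([431.5, 267. ]), 33.6, array([432., 267.]), 176, 12.5) [432.68376984 266.38764196 122.51275816]
```

```bash
python3 -m inch '[[0,0,0,0,0,-40,1],[0,0,0,0,0,-40,1],[0,0,0,0,0,-25,1],[0,0,0,0,0,-14,1],[0,0,0,0,0,0,1],[0,0,0,0,0,0,-1],[0,0,0,0,0,0,-1],[0,0,0,0,0,0,-1],[0,0,0,0,0,0,-1],[0,0,0,0,0,0,-1]]'
python3 -m inch '[[0,0,0,0,0,0,-1],[0,0,0,0,0,15,-1],[0,0,0,0,0,40,-1],[0,0,0,0,0,40,-1],[0,0,0,0,0,25,-1],[0,0,0,0,0,0,-1]]'
```

```text
t: 9.8
eef_pos: [432.9, 267.3, 4.2]
tcp_rot: [-3.141, -0.001, 0.006]
ft_force: [-0.5, -1.2, 6.3]
opening: 0.668
t: 10.4
eef_pos: [433.9, 267.8, 126.7]
tcp_rot: [-3.139, -0.005, 0.006]
ft_force: [1.0, -0.2, -1.3]
opening: 0.666
```

```bash
python3 -m inch '[[0,0,0,17.3,-24,0,-1],[0,0,0,17.3,-24,0,-1],[0,0,0,17.3,-24,0,-1],[0,0,0,17.3,-24,0,-1],[0,0,0,17.3,-24,0,-1],[0,0,0,17.3,-24,0,-1],[0,0,0,17.3,-24,0,-1],[0,0,0,17.3,-24,0,-1],[0,0,0,17.3,-24,0,-1],[0,0,0,17.3,-24,0,-1]]'
python3 -m inch '[[0,0,0,0,0,0,-1],[0,0,0,0,0,0,-1]]'
python3 - <<'E'
from h import *
P=cloud(cam("scene")); s=state();p=s["eef_pos"];print(p,s["opening"])
c=cam("scene"); save(c,"grey.png",(170,130,350,270),4)
E
```

```text
t: 11.4
eef_pos: [605.9, 26.2, 122.0]
tcp_rot: [-3.141, 0.002, 0.006]
ft_force: [0.5, 0.4, -0.1]
opening: 0.668
t: 11.6
eef_pos: [605.2, 26.9, 122.2]
tcp_rot: [-3.141, 0.002, 0.005]
ft_force: [-0.3, 0.5, -0.8]
opening: 0.673
[604.95369814  27.52279365 122.47780534] 0.6689803796675099
```

View pics/grey.png

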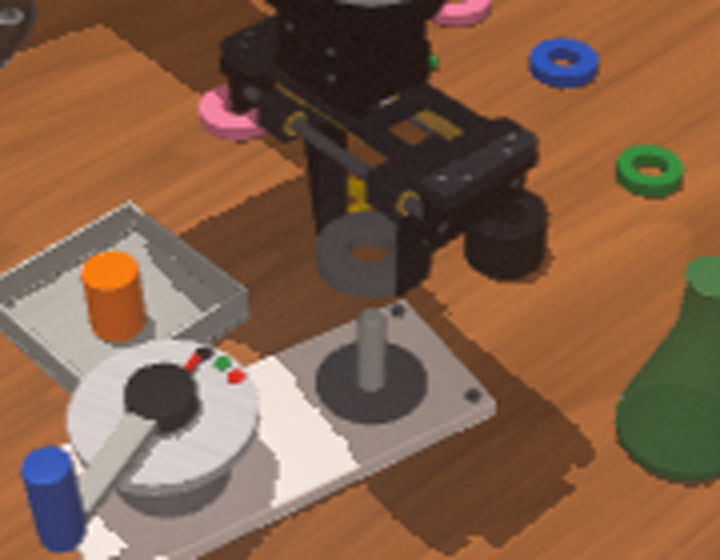

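The ring seems to hang tilted about the jaw axis at (365,250). I check it with the depth image.

```bash
cat >> h.py <<'E'
def plane(q):
    for _ in range(4):
        m=q.mean(0);n=np.linalg.svd(q-m)[2][2];n*=np.sign(n[2]);d=abs((q-m)@n);q=q[d<max(1.5,np.percentile(d,85))]
    return m.round(1),n.round(3),len(q)
E
python3 - <<'E'
from h import *
c=cam("scene");P=cloud(c)
r=c["color"].astype(int)
for x in regions_of("ring1_c","scene")[:4]: 
    q=P[x["pixels"]];print(x["score"],np.nanmedian(q,0).round(),x["pixels"].sum())
u0,v0=170+365/4,130+250/4
v,u=np.mgrid[:384,:512]
m=(abs(u-u0)<16)&(abs(v-v0)<14)&(P[...,2]>100)&(P[...,2]<160)&(r.max(-1)-r.min(-1)<22)&(r.min(-1)>55)
q=P[m];q=q[~np.isnan(q[:,0])];print(len(q),q.min(0),q.max(0),plane(q))
E
```

```text
0.81 [602.  14. 131.] 299
0.58 [582. 176.  28.] 366
0.5 [422. -50.   5.] 1575
327 [574.90657155  -4.92091664 118.07957344] [635.66185093  51.29790245 133.40968617] (array([601.3,  20.2, 131. ]), array([ 0.008, -0.013,  1.   ]), 203)
```

The depth fit says the ring is level, with its normal within 1° of vertical, so I thread it.

```bash
python3 -m inch '[[0,0,0,2,-0.5,-20,-1],[0,0,0,0,0,-15,-1],[0,0,0,0,0,-15,-1],[0,0,0,0,0,-15,-1],[0,0,0,0,0,-15,-1],[0,0,0,0,0,-15,-1],[0,0,0,0,0,-6,-1],[0,0,0,0,0,0,-1]]'
python3 -c "
from h import *
s=state();print(s['eef_pos'],s['ft_force'],s['opening'])"
```

```text
t: 12.6
eef_pos: [607.4, 26.8, 21.8]
tcp_rot: [-3.142, 0.001, 0.006]
ft_force: [-0.1, -0.4, -0.6]
opening: 0.671
[607.39968277  26.83725066  21.75494903] [-0.10168991 -0.41725093 -0.58503995] 0.6714365221254199
```

```bash
python3 -m inch '[[0,0,0,0,0,-2,-1],[0,0,0,0,0,0,1],[0,0,0,0,0,0,1],[0,0,0,0,0,0,1],[0,0,0,0,0,0,1],[0,0,0,0,0,20,1],[0,0,0,0,0,35,1],[0,0,0,0,0,45,1],[0,0,0,0,0,0,1]]'
python3 -m inch '[[0,0,0,-16.5,36.4,0,1],[0,0,0,-16.5,36.4,0,1],[0,0,0,-16.5,36.4,0,1],[0,0,0,-16.5,36.4,0,1],[0,0,0,-16.5,36.4,0,1],[0,0,0,-16.5,36.4,0,1],[0,0,0,-16.5,36.4,0,1],[0,0,0,-16.5,36.4,0,1],[0,0,0,-16.5,36.4,0,1],[0,0,0,-16.5,36.4,0,1]]'
python3 -m inch '[[0,0,0,0,0,0,1]]'
cat >> h.py <<'E'
def stack(z,r,xy=(607,27)):
    for n in("top","scene"): print(n,"stack",circ(cloud(cam(n)),xy,z,r))
def items(*ks):
    for n in("top","scene"):
        P=cloud(cam(n)); print(n,{k:circ(P,*IT[k]) for k in ks})
    s=state();print(s["eef_pos"].round(1),s["ft_force"].round(1),s["opening"],s["t"])
E
python3 -c "
from h import *
stack(28,32); items('blue','green','yellow','collar')"
```

```text
t: 13.5
eef_pos: [610.1, 26.6, 126.2]
tcp_rot: [3.141, -0.009, 0.006]
ft_force: [0.8, 0.2, 0.0]
opening: 1.0
t: 14.5
eef_pos: [441.8, 392.1, 120.4]
tcp_rot: [3.141, -0.0, 0.006]
ft_force: [0.4, 0.2, -0.1]
opening: 0.999
t: 14.6
eef_pos: [440.7, 394.1, 120.3]
tcp_rot: [-3.141, -0.0, 0.01]
ft_force: [-0.0, -0.1, -0.1]
opening: 1.001
top stack (array([608.6,  26.2]), 31.8, array([608.7,  26.4]), 339, 28.7)
scene stack (array([608.2,  25.8]), 32.3, array([608.5,  26.3]), 290, 27.6)
top {'blue': (array([442.4, 390.7]), 28.8, array([442.3, 391. ]), 293, 13.6), 'green': (array([581.4, 333. ]), 25.0, array([581.7, 333. ]), 196, 13.5), 'yellow': (array([452.3, 138.5]), 21.4, array([452.7, 138.3]), 127, 13.7), 'collar': (array([567.9, 190.2]), 28.9, array([567.7, 190.2]), 288, 40.6)}
scene {'blue': (array([443.9, 391.6]), 29.1, array([442.6, 391.6]), 116, 12.1), 'green': (array([580.8, 333.1]), 25.6, array([581.1, 333.1]), 117, 12.3), 'yellow': (array([452.2, 137.6]), 21.8, array([452.4, 138.1]), 83, 12.5), 'collar': (array([568.2, 190.4]), 30.4, array([567.4, 190.3]), 197, 39.3)}
[443.  389.9 120.5] [ 0.3 -0.4 -0.8] 1.0015267031251092 14.8
```

```bash
python3 -m inch '[[0,0,0,-0.5,1,-40,1],[0,0,0,0,0,-40,1],[0,0,0,0,0,-23,1],[0,0,0,0,0,-13,1],[0,0,0,0,0,0,1],[0,0,0,0,0,0,-1],[0,0,0,0,0,0,-1],[0,0,0,0,0,0,-1],[0,0,0,0,0,0,-1],[0,0,0,0,0,0,-1]]'
python3 -m inch '[[0,0,0,0,0,0,-1],[0,0,0,0,0,0,-1],[0,0,0,0,0,15,-1],[0,0,0,0,0,40,-1],[0,0,0,0,0,40,-1],[0,0,0,0,0,25,-1],[0,0,0,0,0,0,-1],[0,0,0,0,0,0,-1]]'
python3 -c "
from h import *
items('blue')"
```

```text
t: 15.8
eef_pos: [442.4, 391.8, 5.1]
tcp_rot: [-3.141, -0.001, 0.006]
ft_force: [0.2, -0.1, -1.2]
opening: 0.636
t: 16.6
eef_pos: [442.1, 391.6, 125.1]
tcp_rot: [-3.141, -0.001, 0.006]
ft_force: [1.0, -0.2, -2.0]
opening: 0.587
top {'blue': None}
scene {'blue': None}
[441.8 391.3 123.6] [ 1.1 -0.2 -0.9] 0.5801526474019162 16.7
```

```bash
python3 -m inch '[[0,0,0,16.5,-36.4,0,-1],[0,0,0,16.5,-36.4,0,-1],[0,0,0,16.5,-36.4,0,-1],[0,0,0,16.5,-36.4,0,-1],[0,0,0,16.5,-36.4,0,-1],[0,0,0,16.5,-36.4,0,-1],[0,0,0,16.5,-36.4,0,-1],[0,0,0,16.5,-36.4,0,-1],[0,0,0,16.5,-36.4,0,-1],[0,0,0,16.5,-36.4,0,-1]]'
python3 -m inch '[[0,0,0,0,0,0,-1],[0,0,0,0,0,0,-1],[0,0,0,0,0,0,-1]]'
cat >> h.py <<'E'
def held(zt,r):
    "plane + extent of the held ring's top face near TCP"
    s=state();p=s["eef_pos"]
    P=cloud(cam("scene"));m=(abs(P[...,2]-p[2]-zt)<7)&(np.hypot(P[...,0]-p[0],P[...,1]-p[1])<r+6)
    q=P[m];print("tcp",p.round(1),"open",round(s["opening"],3),"F",s["ft_force"].round(1),"held",plane(q),"ymin",q[:,1].min().round(1),"x",q[:,0].min().round(1),q[:,0].max().round(1))
E
python3 -c "
from h import *
held(9,28)"
```

```text
t: 17.7
eef_pos: [607.2, 26.1, 123.1]
tcp_rot: [-3.141, 0.002, 0.006]
ft_force: [1.2, -0.0, -0.8]
opening: 0.581
t: 18.0
eef_pos: [606.6, 28.4, 123.8]
tcp_rot: [-3.141, 0.002, 0.006]
ft_force: [-0.6, 0.3, -0.9]
opening: 0.579
tcp [606.6  28.4 123.8] open 0.579 F [-0.6  0.3 -0.9] held (array([602.9,  22.8, 131. ]), array([ 0.024, -0.001,  1.   ]), 166) ymin -0.3 x 576.5 639.7
```

```bash
python3 -m inch '[[0,0,0,0.5,-1,-20,-1],[0,0,0,0,0,-15,-1],[0,0,0,0,0,-15,-1],[0,0,0,0,0,-15,-1],[0,0,0,0,0,-15,-1],[0,0,0,0,0,-8,-1],[0,0,0,0,0,0,-1],[0,0,0,0,0,-2,-1],[0,0,0,0,0,0,-1]]'
python3 -m inch '[[0,0,0,0,0,0,1],[0,0,0,0,0,0,1],[0,0,0,0,0,0,1],[0,0,0,0,0,0,1],[0,0,0,0,0,20,1],[0,0,0,0,0,35,1],[0,0,0,0,0,35,1],[0,0,0,0,0,0,1]]'
python3 -m inch '[[0,0,0,-2.5,30.6,0,1],[0,0,0,-2.5,30.6,0,1],[0,0,0,-2.5,30.6,0,1],[0,0,0,-2.5,30.6,0,1],[0,0,0,-2.5,30.6,0,1],[0,0,0,-2.5,30.6,0,1],[0,0,0,-2.5,30.6,0,1],[0,0,0,-2.5,30.6,0,1],[0,0,0,-2.5,30.6,0,1],[0,0,0,-2.5,30.6,0,1]]'
python3 -c "
from h import *
stack(41,29); items('green','yellow','collar')"
```

```text
t: 18.95
eef_pos: [608.0, 26.8, 35.0]
tcp_rot: [3.142, -0.001, 0.006]
ft_force: [-0.1, 0.3, -0.6]
opening: 0.582
t: 19.75
eef_pos: [609.7, 26.6, 129.1]
tcp_rot: [3.141, -0.007, 0.006]
ft_force: [1.6, -0.5, 1.1]
opening: 1.001
t: 20.75
eef_pos: [582.3, 333.9, 124.0]
tcp_rot: [3.141, 0.001, 0.006]
ft_force: [1.2, 0.4, -0.3]
opening: 1.0
top stack (array([608.7,  26.9]), 28.5, array([608.8,  26.8]), 264, 41.7)
scene stack (array([608.5,  26.5]), 28.7, array([608.6,  26.3]), 233, 40.2)
top {'green': (array([581.9, 332.7]), 25.0, array([581.5, 332.9]), 196, 13.3), 'yellow': (array([452.7, 138.2]), 21.4, array([452.6, 138. ]), 126, 13.8), 'collar': (array([567.5, 190.2]), 28.9, array([567.6, 190. ]), 290, 40.7)}
scene {'green': (array([580.6, 334. ]), 26.1, array([580.5, 333.3]), 117, 12.4), 'yellow': (array([452.2, 138.6]), 22.1, array([452.3, 138.3]), 81, 11.9), 'collar': (array([568.7, 190.6]), 29.7, array([568.1, 189.9]), 191, 39.4)}
[582.3 332.9 123.9] [-0.2 -0.1  0.5] 1.0035558164342842 20.95
```

```bash
python3 -m inch '[[0,0,0,-0.5,0,-40,1],[0,0,0,0,0,-40,1],[0,0,0,0,0,-25,1],[0,0,0,0,0,-14.5,1],[0,0,0,0,0,0,1],[0,0,0,0,0,0,-1],[0,0,0,0,0,0,-1],[0,0,0,0,0,0,-1],[0,0,0,0,0,0,-1],[0,0,0,0,0,0,-1]]'
python3 -m inch '[[0,0,0,0,0,0,-1],[0,0,0,0,0,0,-1],[0,0,0,0,0,15,-1],[0,0,0,0,0,40,-1],[0,0,0,0,0,40,-1],[0,0,0,0,0,25,-1],[0,0,0,0,0,0,-1],[0,0,0,0,0,0,-1]]'
python3 -m inch '[[0,0,0,2.5,-30.6,0,-1],[0,0,0,2.5,-30.6,0,-1],[0,0,0,2.5,-30.6,0,-1],[0,0,0,2.5,-30.6,0,-1],[0,0,0,2.5,-30.6,0,-1],[0,0,0,2.5,-30.6,0,-1],[0,0,0,2.5,-30.6,0,-1],[0,0,0,2.5,-30.6,0,-1],[0,0,0,2.5,-30.6,0,-1],[0,0,0,2.5,-30.6,0,-1]]'
python3 -m inch '[[0,0,0,0,0,0,-1],[0,0,0,0,0,0,-1],[0,0,0,0,0,0,-1]]'
python3 -c "
from h import *
held(9,25)"
```

```text
t: 21.95
eef_pos: [582.4, 332.8, 5.7]
tcp_rot: [-3.141, -0.001, 0.006]
ft_force: [-0.5, -0.4, 0.8]
opening: 0.632
t: 22.75
eef_pos: [582.2, 332.7, 125.9]
tcp_rot: [-3.141, -0.001, 0.006]
ft_force: [-0.4, -0.2, -0.6]
opening: 0.514
t: 23.75
eef_pos: [606.5, 25.5, 123.7]
tcp_rot: [-3.141, 0.003, 0.006]
ft_force: [-1.0, -0.0, -0.6]
opening: 0.509
t: 24.05
eef_pos: [606.9, 27.4, 124.4]
tcp_rot: [-3.141, 0.001, 0.006]
ft_force: [0.3, -0.4, -0.7]
opening: 0.512
tcp [606.9  27.4 124.4] open 0.512 F [ 0.3 -0.4 -0.7] held (array([601.9,  22.8, 131.5]), array([0.025, 0.013, 1.   ]), 114) ymin 3.7 x 579.9 637.3
```

```bash
python3 -m inch '[[0,0,0,0.5,-0.5,-20,-1],[0,0,0,0,0,-15,-1],[0,0,0,0,0,-15,-1],[0,0,0,0,0,-15,-1],[0,0,0,0,0,-9,-1],[0,0,0,0,0,0,-1],[0,0,0,0,0,-2,-1],[0,0,0,0,0,0,-1]]'
python3 -m inch '[[0,0,0,0,0,0,1],[0,0,0,0,0,0,1],[0,0,0,0,0,0,1],[0,0,0,0,0,0,1],[0,0,0,0,0,20,1],[0,0,0,0,0,35,1],[0,0,0,0,0,25,1],[0,0,0,0,0,0,1]]'
python3 -m inch '[[0,0,0,-15.5,11.1,0,1],[0,0,0,-15.5,11.1,0,1],[0,0,0,-15.5,11.1,0,1],[0,0,0,-15.5,11.1,0,1],[0,0,0,-15.5,11.1,0,1],[0,0,0,-15.5,11.1,0,1],[0,0,0,-15.5,11.1,0,1],[0,0,0,-15.5,11.1,0,1],[0,0,0,-15.5,11.1,0,1],[0,0,0,-15.5,11.1,0,1]]'
python3 -c "
from h import *
stack(54,25); items('yellow','collar')"
```

```text
t: 24.9
eef_pos: [608.0, 26.4, 49.6]
tcp_rot: [3.142, -0.001, 0.006]
ft_force: [-0.1, 0.7, -0.9]
opening: 0.512
t: 25.7
eef_pos: [609.2, 26.1, 132.6]
tcp_rot: [3.141, -0.006, 0.006]
ft_force: [-0.0, 0.8, 0.1]
opening: 0.999
t: 26.7
eef_pos: [451.6, 137.9, 129.0]
tcp_rot: [3.142, 0.0, 0.006]
ft_force: [0.6, 0.7, 0.6]
opening: 1.001
top stack (array([608.5,  27. ]), 24.7, array([608.4,  27.1]), 196, 54.4)
scene stack (array([608.7,  27.1]), 25.2, array([608.3,  27.2]), 167, 53.5)
top {'yellow': None, 'collar': (array([577.9, 195.2]), 24.4, array([580.1, 195.9]), 50, 40.7)}
scene {'yellow': (array([452.8, 139. ]), 22.1, array([452.9, 137.9]), 80, 12.1), 'collar': (array([568.5, 189.4]), 29.7, array([568.1, 189.8]), 193, 39.4)}
[452.8 137.6 129.3] [ 0.3 -0.5  0.4] 1.003653773922703 26.9
```

Green is home. Next, yellow.

```bash
python3 -m inch '[[0,0,0,0,0.5,-40,1],[0,0,0,0,0,-40,1],[0,0,0,0,0,-30,1],[0,0,0,0,0,-15,1],[0,0,0,0,0,0,1],[0,0,0,0,0,0,-1],[0,0,0,0,0,0,-1],[0,0,0,0,0,0,-1],[0,0,0,0,0,0,-1],[0,0,0,0,0,0,-1]]'
python3 -m inch '[[0,0,0,0,0,0,-1],[0,0,0,0,0,0,-1],[0,0,0,0,0,0,-1],[0,0,0,0,0,15,-1],[0,0,0,0,0,40,-1],[0,0,0,0,0,40,-1],[0,0,0,0,0,25,-1],[0,0,0,0,0,0,-1],[0,0,0,0,0,0,-1]]'
python3 -m inch '[[0,0,0,15.5,-11.1,0,-1],[0,0,0,15.5,-11.1,0,-1],[0,0,0,15.5,-11.1,0,-1],[0,0,0,15.5,-11.1,0,-1],[0,0,0,15.5,-11.1,0,-1],[0,0,0,15.5,-11.1,0,-1],[0,0,0,15.5,-11.1,0,-1],[0,0,0,15.5,-11.1,0,-1],[0,0,0,15.5,-11.1,0,-1],[0,0,0,15.5,-11.1,0,-1]]'
python3 -m inch '[[0,0,0,0,0,0,-1],[0,0,0,0,0,0,-1],[0,0,0,0,0,0,-1]]'
python3 -c "
from h import *
held(9,22)"
```

```text
t: 27.9
eef_pos: [453.0, 137.7, 4.6]
tcp_rot: [-3.141, -0.001, 0.006]
ft_force: [1.4, 0.1, 0.1]
opening: 0.633
t: 28.8
eef_pos: [452.6, 137.7, 124.1]
tcp_rot: [-3.142, -0.001, 0.006]
ft_force: [0.0, -0.5, -0.5]
opening: 0.441
t: 29.8
eef_pos: [609.1, 24.9, 123.2]
tcp_rot: [-3.142, 0.001, 0.005]
ft_force: [0.7, -0.5, 0.4]
opening: 0.446
t: 30.1
eef_pos: [607.3, 26.6, 123.7]
tcp_rot: [-3.141, 0.001, 0.006]
ft_force: [0.6, -0.4, -1.1]
opening: 0.445
tcp [607.3  26.6 123.7] open 0.445 F [ 0.6 -0.4 -1.1] held (array([602.7,  21.3, 131.1]), array([0.067, 0.018, 0.998]), 77) ymin 5.9 x 581.9 634.9
```

```bash
python3 -m inch '[[0,0,0,0,0,-20,-1],[0,0,0,0,0,-15,-1],[0,0,0,0,0,-15,-1],[0,0,0,0,0,-11.5,-1],[0,0,0,0,0,0,-1],[0,0,0,0,0,-2,-1],[0,0,0,0,0,0,-1]]'
python3 -m inch '[[0,0,0,0,0,0,1],[0,0,0,0,0,0,1],[0,0,0,0,0,0,1],[0,0,0,0,0,0,1],[0,0,0,0,0,20,1],[0,0,0,0,0,35,1],[0,0,0,0,0,25,1],[0,0,0,0,0,0,1]]'
python3 -m inch '[[0,0,0,-5.6,23.2,0,1],[0,0,0,-5.6,23.2,0,1],[0,0,0,-5.6,23.2,0,1],[0,0,0,-5.6,23.2,0,1],[0,0,0,-5.6,23.2,0,1],[0,0,0,-5.6,23.2,0,1],[0,0,0,-5.6,23.2,0,1],[0,0,0,0,0,0,1],[0,0,0,0,0,0,1]]'
python3 -c "
from h import *
stack(67,22); items('collar')"
```

```text
t: 30.85
eef_pos: [608.0, 26.8, 61.1]
tcp_rot: [3.142, -0.001, 0.006]
ft_force: [0.9, 0.1, -0.7]
opening: 0.447
t: 31.65
eef_pos: [609.2, 26.6, 144.1]
tcp_rot: [3.141, -0.006, 0.006]
ft_force: [0.4, 1.0, -0.5]
opening: 0.993
t: 32.55
eef_pos: [568.3, 189.1, 140.1]
tcp_rot: [3.141, 0.001, 0.007]
ft_force: [0.1, 0.6, 0.9]
opening: 0.996
top stack (array([608.7,  27.2]), 21.7, array([608.5,  27.4]), 145, 67.3)
scene stack (array([608.9,  26.6]), 21.8, array([608.9,  26.9]), 136, 66.4)
top {'collar': None}
scene {'collar': (array([566.4, 189.6]), 30.2, array([567.9, 189.7]), 191, 39.5)}
[568.8 188.2 140.5] [-0.9  0.   0. ] 1.0005287213433647 32.75
```

```bash
python3 -m inch '[[0,0,0,-0.7,1.5,-40,1],[0,0,0,0,0,-40,1],[0,0,0,0,0,-35,1],[0,0,0,0,0,-17,1],[0,0,0,0,0,0,1],[0,0,0,0,0,0,-1],[0,0,0,0,0,0,-1],[0,0,0,0,0,0,-1],[0,0,0,0,0,0,-1],[0,0,0,0,0,0,-1]]'
python3 -m inch '[[0,0,0,0,0,0,-1],[0,0,0,0,0,0,-1],[0,0,0,0,0,15,-1],[0,0,0,0,0,40,-1],[0,0,0,0,0,40,-1],[0,0,0,0,0,30,-1],[0,0,0,0,0,0,-1],[0,0,0,0,0,0,-1]]'
python3 -m inch '[[0,0,0,5.6,-23.2,0,-1],[0,0,0,5.6,-23.2,0,-1],[0,0,0,5.6,-23.2,0,-1],[0,0,0,5.6,-23.2,0,-1],[0,0,0,5.6,-23.2,0,-1],[0,0,0,5.6,-23.2,0,-1],[0,0,0,5.6,-23.2,0,-1],[0,0,0,0,0,0,-1],[0,0,0,0,0,0,-1],[0,0,0,0,0,0,-1]]'
python3 -c "
from h import *
held(32,29)"
```

```text
t: 33.75
eef_pos: [568.1, 190.6, 9.3]
tcp_rot: [-3.141, -0.001, 0.006]
ft_force: [-2.0, 0.0, 0.4]
opening: 0.638
t: 34.55
eef_pos: [567.7, 190.6, 134.2]
tcp_rot: [-3.141, -0.001, 0.006]
ft_force: [0.1, -0.0, -2.5]
opening: 0.613
t: 35.55
eef_pos: [606.5, 28.9, 132.8]
tcp_rot: [-3.141, 0.002, 0.006]
ft_force: [-0.3, 0.9, -1.3]
opening: 0.618
tcp [606.5  28.9 132.8] open 0.618 F [-0.3  0.9 -1.3] held (array([603.7,  18.2, 163. ]), array([ 0.001, -0.005,  1.   ]), 158) ymin 0.3 x 573.1 640.1
```

```bash
python3 -m inch '[[0,0,0,1,-1.8,-15,-1],[0,0,0,0,0,0,-1],[0,0,0,0,0,-15,-1],[0,0,0,0,0,-12,-1],[0,0,0,0,0,-11,-1],[0,0,0,0,0,0,-1],[0,0,0,0,0,-2,-1],[0,0,0,0,0,0,-1]]'
python3 -c "
from h import *
held(31,29)"
```

```text
t: 36.4
eef_pos: [608.2, 26.4, 78.9]
tcp_rot: [3.142, -0.0, 0.006]
ft_force: [0.6, -0.5, -1.5]
opening: 0.615
tcp [608.2  26.4  78.9] open 0.615 F [ 0.6 -0.5 -1.5] held (array([604.6,  14.4, 109.2]), array([ 0.019, -0.011,  1.   ]), 135) ymin -3.4 x 575.4 641.4
```

```bash
python3 -m inch '[[0,0,0,0,0,-2,-1],[0,0,0,0,0,0,1],[0,0,0,0,0,0,1],[0,0,0,0,0,0,1],[0,0,0,0,0,0,1],[0,0,0,0,0,20,1],[0,0,0,0,0,30,1],[0,0,0,0,0,35,1],[0,0,0,0,0,0,1]]'
python3 -m inch '[[0,0,4,1.5,-25.5,0,1],[0,0,4,1.5,-25.5,0,1],[0,0,4,1.5,-25.5,0,1],[0,0,4,1.5,-25.5,0,1],[0,0,4,1.5,-25.5,0,1],[0,0,3.5,1.5,-25.5,0,1],[0,0,0,1.5,-25.5,0,1],[0,0,0,1.5,-25.5,0,1],[0,0,0,1,-24.5,0,1],[0,0,0,0,0,0,1]]'
python3 - <<'E'
from h import *
print(state()["eef_pos"],state()["tcp_rot"])
stack(107,29)
for n in("top","scene"):
    c=cam(n);print(circ(cloud(c),(621,-202),133,13))
save(c,"collar.png",(130,110,350,275),3.5)
E
```

```text
t: 37.35
eef_pos: [609.9, 26.3, 166.1]
tcp_rot: [3.141, -0.007, 0.006]
ft_force: [-0.3, -1.4, 0.4]
opening: 1.001
t: 38.35
eef_pos: [620.8, -204.7, 160.9]
tcp_rot: [3.141, 0.0, 0.414]
ft_force: [-0.4, 1.1, 0.0]
opening: 0.998
[ 620.84443793 -204.65764097  160.86874603] [3.14149098e+00 3.13405585e-04 4.13638889e-01]
top stack (array([608.7,  25.9]), 28.8, array([608.6,  25.8]), 325, 107.6)
scene stack (array([608.4,  25.7]), 29.3, array([608.7,  25.6]), 285, 106.4)
(array([ 619.6, -193.2]), 7.8, array([ 620.3, -194.6]), 22, 133.5)
(array([ 621.5, -202.5]), 12.9, array([ 621.3, -202.5]), 111, 133.3)
```

View pics/collar.png

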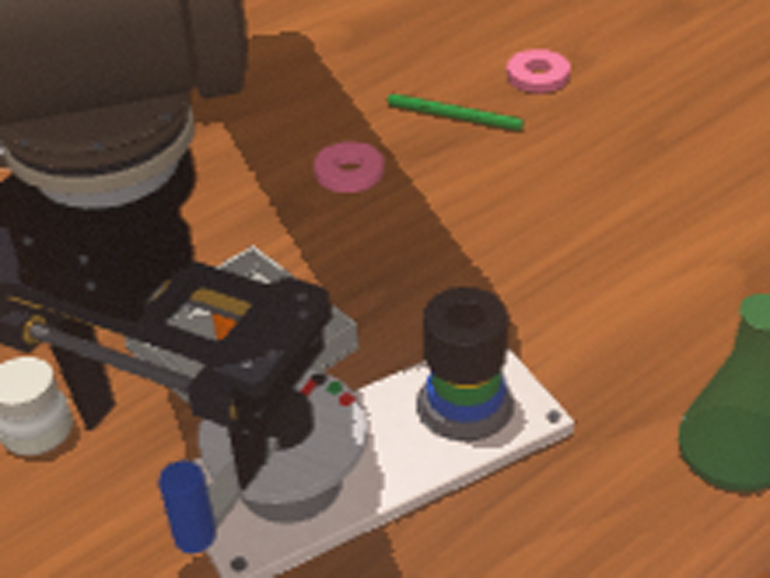

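The stack stands with the collar on top at (465,335). The blue pin is at (187,505), the fingers are above it, and the pointer is at the black dot. I grip the pin.

```bash
python3 -m inch '[[0,0,0,0.3,2,-30,1],[0,0,0,0,0,-25,1],[0,0,0,0,0,-10,1],[0,0,0,0,0,0,1],[0,0,0,0,0,0,-1],[0,0,0,0,0,0,-1],[0,0,0,0,0,0,-1],[0,0,0,0,0,0,-1],[0,0,0,0,0,0,-1],[0,0,0,0,0,0,-1]]'
python3 -m inch '[[0,0,0,0,0,0,-1],[0,0,0,0,0,0,-1],[0,0,0,0,0,0,-1]]'
python3 - <<'E'
from h import *
s=state();p=s["eef_pos"];print(p,s["tcp_rot"],s["ft_force"],s["opening"])
c=np.array([581,-110.3]);v=p[:2]-c;a0=np.arctan2(v[1],v[0]);print(np.hypot(*v),np.degrees(a0))
f=np.radians(np.arange(0,100,7.5));q=c+100*np.c_[np.cos(a0-f),np.sin(a0-f)];print(np.diff(q,axis=0).round(1).tolist())
E
```

```text
t: 39.55
eef_pos: [621.4, -200.1, 96.8]
tcp_rot: [3.141, -0.0, 0.416]
ft_force: [-0.4, 0.7, -1.0]
opening: 0.551
t: 39.85
eef_pos: [621.3, -200.2, 96.6]
tcp_rot: [-3.142, 0.0, 0.416]
ft_force: [-1.7, -1.3, 0.5]
opening: 0.302
[ 621.28639082 -200.15696192   96.63435136] [-3.14155365e+00  1.51960075e-04  4.16141028e-01] [-1.65285229 -1.34543437  0.4845729 ] 0.3015646950632408
98.47470177940824 -65.85144037707235
[[-12.3, -4.6], [-12.8, -2.9], [-13.0, -1.2], [-13.1, 0.5], [-12.9, 2.2], [-12.5, 3.8], [-11.9, 5.4], [-11.1, 7.0], [-10.1, 8.3], [-8.9, 9.6], [-7.6, 10.7], [-6.1, 11.6], [-4.6, 12.3]]
```

```bash
python3 -m inch '[[0,0,0,0,0,0,-1],[0,0,0,0,0,0,-1],[0,0,-7.5,-12.3,-4.6,0,-1],[0,0,-7.5,-12.8,-2.9,0,-1],[0,0,-7.5,-13.0,-1.2,0,-1],[0,0,-7.5,-13.1,0.5,0,-1],[0,0,-7.5,-12.9,2.2,0,-1],[0,0,0,0,0,0,-1]]'
python3 - <<'E'
from h import *
s=state();p=s["eef_pos"];print(p,s["tcp_rot"],s["ft_force"],s["opening"])
v=p[:2]-[581,-110.3];print(np.hypot(*v),np.degrees(np.arctan2(v[1],v[0])))
c=cam("scene");P=cloud(c);print(circ(P,p[:2],133,13))
save(c,"lev1.png",(100,130,320,295),3.5)
E
```

```text
t: 40.65
eef_pos: [557.0, -206.1, 96.8]
tcp_rot: [-3.141, -0.001, -0.241]
ft_force: [7.4, -2.3, -6.6]
opening: 0.273
[ 557.03842341 -206.11365193   96.80239711] [-3.14148268e+00 -1.12628343e-03 -2.41374352e-01] [ 7.39594013 -2.32368822 -6.5719529 ] 0.27340406932878486
98.76443210752838 -104.04083797999088
None
```

View pics/lev1.png

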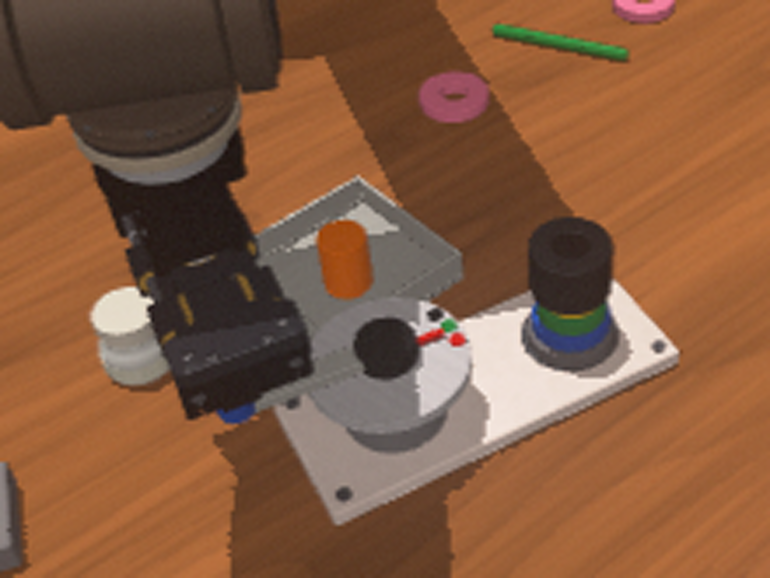

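The pointer at (430,337) is no longer on the black dot at (435,315); it seems close to green at (450,326). I measure the dot angles before moving on.

```bash
cat >> h.py <<'E'
def ray(c,u,v,z):
    d=c["R"]@np.array([(u-c["cx"])/c["fx"],(v-c["cy"])/c["fy"],1]);p=np.array(c["position"]);return p+d*(z-p[2])/d[2]
def dots(n,show=None,z=72,piv=(581,-110.3)):
    c=cam(n);hs=cv2.cvtColor(c["color"],cv2.COLOR_RGB2HSV).astype(int);v,u=np.mgrid[:384,:512]
    H,S,V=hs[...,0],hs[...,1],hs[...,2]
    d=c["R"].T
    X=np.stack([(u-c["cx"])/c["fx"],(v-c["cy"])/c["fy"],np.ones(u.shape)],-1)@c["R"].T
    p=np.array(c["position"]);W=p+X*((z-p[2])/X[...,2])[...,None]
    r=np.hypot(W[...,0]-piv[0],W[...,1]-piv[1]);near=(r<56)&(r>18)
    for nm,m in(("red",((H<8)|(H>172))&(S>110)&(V>70)),("green",(H>45)&(H<90)&(S>90)),("black",(V<60)&(r>32))):
        k,lab,st,ce=cv2.connectedComponentsWithStats((m&near).astype(np.uint8))
        for i in range(1,k):
            if st[i,4]>=3:
                w=W[lab==i];a=w[:,:2].mean(0)-piv;print(n,nm,st[i,4],"r",np.hypot(*a).round(1),"ang",np.degrees(np.arctan2(a[1],a[0])).round(1))
    if show: save(c,show,(int(u[near].min()-15),int(v[near].min()-15),int(u[near].max()+15),int(v[near].max()+15)),8)
E
python3 - <<'E'
from h import *
dots("scene","dial1.png");dots("top")
E
```

```text
scene red 23 r 32.3 ang 84.5
scene red 15 r 47.1 ang 68.4
scene green 11 r 47.0 ang 85.6
scene black 5 r 47.8 ang 102.7
scene black 11 r 33.3 ang 152.5
scene black 24 r 52.7 ang -127.5
top red 4 r 46.3 ang 67.3
```

View pics/dial1.png

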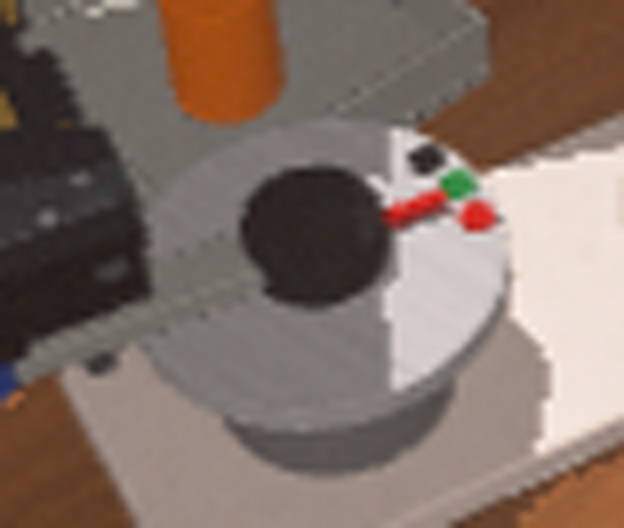

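```bash
cat >> h.py <<'E'
def slip(n="scene",piv=(581,-110.3)):
    c=cam(n);P=cloud(c);hs=cv2.cvtColor(c["color"],cv2.COLOR_RGB2HSV).astype(int);H,S,V=hs[...,0],hs[...,1],hs[...,2]
    r=np.hypot(P[...,0]-piv[0],P[...,1]-piv[1]);near=(r<57)&(r>15)&(P[...,2]>66)&(P[...,2]<95)
    ang=lambda q:np.degrees(np.arctan2(q[:,1]-piv[1],q[:,0]-piv[0]))
    for nm,m in(("red",((H<8)|(H>172))&(S>110)&(V>70)),("green",(H>45)&(H<90)&(S>90)),("black",(V<65)&(r>36)&(S<90)&(P[...,1]>piv[1]))):
        k,lab,st,ce=cv2.connectedComponentsWithStats((m&near).astype(np.uint8))
        for i in range(1,k):
            if st[i,4]>=3:
                q=P[lab==i];print(nm,st[i,4],"r",np.hypot(q[:,0]-piv[0],q[:,1]-piv[1]).mean().round(1),"z",q[:,2].mean().round(1),"ang",ang(q).mean().round(1), np.sort(ang(q))[[0,-1]].round(1))
    m=(P[...,2]>76)&(P[...,2]<92)&(r>30)&(r<85)&(P[...,1]<piv[1])&(S<90)
    q=P[m];print("bar",len(q),"z",np.median(q[:,2]),"ang",np.median(ang(q)).round(1))
E
python3 - <<'E'
from h import *
slip()
print(state()["ft_force"],state()["eef_pos"])
E
```

```text
red 22 r 31.2 z 77.1 ang 77.0 [51.6 96.2]
red 15 r 47.2 z 72.4 ang 68.0 [61.3 74. ]
green 10 r 46.6 z 72.3 ang 84.9 [80.2 89. ]
black 6 r 47.6 z 72.4 ang 101.7 [ 97.9 106.7]
bar 142 z 84.39903606838203 ang -96.6
[ 6.89426313 -2.23733717 -3.9190045 ] [ 558.9743749  -206.58557996   96.74634903]
```

The lever went too fast: the stiff spindle lagged and the clutch slipped to about 0.43, past the first notch and close to the second hump. I ease the lever back at once to the notch, then go on slowly.

```bash
python3 -m inch '[[0,0,2,3.4,-0.7,0,-1],[0,0,2,3.4,-0.6,0,-1],[0,0,2,3.4,-0.5,0,-1],[0,0,1.5,2.5,-0.3,0,-1],[0,0,0,0,0,0,-1],[0,0,0,0,0,0,-1]]'
python3 - <<'E'
from h import *
slip()
s=state();p=s["eef_pos"];v=p[:2]-[581,-110.3];print(p,s["ft_force"],s["tcp_rot"][2],np.hypot(*v),np.degrees(np.arctan2(v[1],v[0])))
E
```

```text
t: 41.45
eef_pos: [570.3, -208.4, 96.6]
tcp_rot: [3.141, -0.001, -0.107]
ft_force: [-1.0, -3.0, -1.4]
opening: 0.267
red 21 r 31.0 z 77.5 ang 82.5 [ 58.9 101.4]
red 14 r 46.9 z 72.8 ang 67.2 [62.1 75.2]
green 10 r 46.4 z 72.6 ang 84.4 [79.4 90.1]
black 6 r 47.4 z 72.6 ang 101.5 [ 97.3 105.6]
bar 80 z 82.41496860904448 ang -88.0
[ 570.22825392 -208.40241465   96.64693767] [ 0.48008536 -4.06941117 -1.4696937 ] -0.10694151980031141 98.69201727428735 -96.26603434176741
```

```bash
python3 -m inch '[[0,0,-1.5,-2.57,0.32,0,-1],[0,0,-1.5,-2.56,0.38,0,-1],[0,0,-1.5,-2.55,0.45,0,-1],[0,0,-1.5,-2.54,0.52,0,-1],[0,0,-1.5,-2.52,0.58,0,-1]]'
cat >> h.py <<'E'
def lev():
    slip(); s=state();p=s["eef_pos"];v=p[:2]-[581,-110.3];a=np.arctan2(v[1],v[0]);f=s["ft_force"]
    print(p.round(1),"Ftan(resist+)",round(-(f[0]*np.sin(a)-f[1]*np.cos(a)),1),"yaw",s["tcp_rot"][2].round(3),"r",np.hypot(*v).round(1),"tail",(np.degrees(a)%360-180).round(1),"t",s["t"])
E
python3 -c "
from h import *
lev()"
```

```text
t: 42.0
eef_pos: [558.0, -206.3, 96.8]
tcp_rot: [3.141, -0.003, -0.24]
ft_force: [5.9, -4.0, -5.6]
opening: 0.268
red 21 r 30.8 z 77.2 ang 76.8 [52.1 96.4]
red 13 r 47.0 z 72.2 ang 63.1 [57.5 73. ]
green 11 r 46.5 z 72.2 ang 79.7 [76.1 85. ]
black 7 r 46.9 z 73.0 ang 96.8 [ 93.2 101.1]
bar 146 z 84.73261836714249 ang -97.0
[ 557.8 -206.2   96.8] Ftan(resist+) 6.3 yaw -0.242 r 98.7 tail 76.4 t 42.05
```

```bash
python3 -m inch '[[0,0,-1.2,-2.01,0.51,0,-1],[0,0,-1.2,-2.0,0.55,0,-1],[0,0,-1.2,-1.98,0.59,0,-1],[0,0,-1.2,-1.97,0.63,0,-1],[0,0,-1.2,-1.96,0.67,0,-1],[0,0,-1.2,-1.94,0.71,0,-1]]'
python3 -c "
from h import *
lev()"
```

```text
t: 42.65
eef_pos: [546.2, -202.7, 96.7]
tcp_rot: [3.141, -0.003, -0.366]
ft_force: [6.0, -5.4, -4.9]
opening: 0.271
red 24 r 31.1 z 77.0 ang 69.7 [46.7 84.3]
red 14 r 46.6 z 72.8 ang 54.8 [48.1 64.2]
green 11 r 46.6 z 72.8 ang 71.3 [64.9 77. ]
black 7 r 46.5 z 72.3 ang 88.8 [84.4 92.8]
bar 176 z 84.94995309264812 ang -105.5
[ 545.9 -202.6   96.7] Ftan(resist+) 6.7 yaw -0.367 r 98.7 tail 69.2 t 42.7
```

```bash
python3 -m inch '[[0,0,-1.2,-1.93,0.76,0,-1],[0,0,-1.2,-1.91,0.8,0,-1],[0,0,-1.2,-1.89,0.84,0,-1],[0,0,-1.2,-1.88,0.87,0,-1],[0,0,-1.2,-1.86,0.91,0,-1],[0,0,-1.2,-1.84,0.95,0,-1],[0,0,-1.2,-1.82,0.99,0,-1],[0,0,-1.2,-1.8,1.03,0,-1],[0,0,-1.2,-1.77,1.07,0,-1],[0,0,-1.2,-1.75,1.1,0,-1]]'
python3 -c "
from h import *
lev()"
```

```text
t: 43.7
eef_pos: [527.8, -193.5, 96.7]
tcp_rot: [-3.141, -0.003, -0.575]
ft_force: [5.2, -6.6, -5.5]
opening: 0.268
red 24 r 28.6 z 77.6 ang 56.2 [42.3 68.2]
red 14 r 46.8 z 72.4 ang 42.5 [35.2 48.5]
green 11 r 46.7 z 72.7 ang 59.5 [53.2 64.5]
black 7 r 46.9 z 73.4 ang 76.3 [73.  81.4]
bar 201 z 84.99838069311102 ang -118.4
[ 527.5 -193.3   96.8] Ftan(resist+) 7.3 yaw -0.577 r 98.7 tail 57.2 t 43.75
```

```bash
python3 -m inch '[[0,0,-1.2,-1.73,1.14,0,-1],[0,0,-1.2,-1.7,1.18,0,-1],[0,0,-1.2,-1.68,1.21,0,-1],[0,0,-1.2,-1.65,1.25,0,-1],[0,0,-1.2,-1.63,1.28,0,-1],[0,0,-1.2,-1.6,1.31,0,-1],[0,0,-1.2,-1.57,1.35,0,-1],[0,0,-1.2,-1.54,1.38,0,-1],[0,0,-1.2,-1.51,1.41,0,-1],[0,0,-1.2,-1.48,1.44,0,-1]]'
python3 -c "
from h import *
lev()"
```

```text
t: 44.75
eef_pos: [511.6, -180.6, 96.7]
tcp_rot: [-3.141, -0.003, -0.785]
ft_force: [4.6, -6.7, -4.6]
opening: 0.266
red 26 r 29.3 z 76.7 ang 45.1 [38.6 52.8]
red 16 r 46.7 z 72.9 ang 30.2 [22.8 36.4]
green 10 r 46.3 z 72.4 ang 48.0 [41.6 52.2]
black 8 r 46.6 z 73.0 ang 65.1 [60.5 70.7]
bar 193 z 84.9992870087458 ang -131.7
[ 511.4 -180.4   96.7] Ftan(resist+) 8.6 yaw -0.786 r 98.7 tail 45.2 t 44.8
```

```bash
python3 -m inch '[[0,0,-1.2,-1.45,1.47,0,-1],[0,0,-1.2,-1.42,1.5,0,-1],[0,0,-1.2,-1.39,1.53,0,-1],[0,0,-1.2,-1.36,1.56,0,-1],[0,0,-1.2,-1.32,1.59,0,-1],[0,0,-1.2,-1.29,1.62,0,-1],[0,0,-1.2,-1.26,1.64,0,-1],[0,0,-1.2,-1.22,1.67,0,-1],[0,0,-1.2,-1.19,1.7,0,-1],[0,0,-1.2,-1.15,1.72,0,-1]]'
python3 -c "
from h import *
lev()"
```

```text
t: 45.8
eef_pos: [498.6, -164.6, 96.7]
tcp_rot: [-3.14, -0.002, -0.994]
ft_force: [4.2, -6.7, -5.5]
opening: 0.268
red 24 r 29.9 z 77.2 ang 32.1 [25.8 40.6]
red 16 r 46.2 z 72.8 ang 17.9 [12.6 23.4]
green 10 r 46.4 z 72.7 ang 35.7 [31.5 39.4]
black 9 r 46.5 z 72.5 ang 53.7 [50.1 59.5]
bar 179 z 85.06223385747853 ang -143.5
[ 498.4 -164.3   96.7] Ftan(resist+) 8.1 yaw -0.996 r 98.7 tail 33.2 t 45.85
```

```bash
python3 -m inch '[[0,0,-1.2,-1.12,1.74,0,-1],[0,0,-1.2,-1.08,1.77,0,-1],[0,0,-1.2,-1.04,1.79,0,-1],[0,0,-1.2,-1.0,1.81,0,-1],[0,0,-1.2,-0.97,1.83,0,-1],[0,0,-1.2,-0.93,1.85,0,-1],[0,0,-1.2,-0.89,1.87,0,-1]]'
python3 -c "
from h import *
lev()"
```

```text
t: 46.55
eef_pos: [491.6, -151.9, 96.7]
tcp_rot: [-3.14, -0.002, -1.141]
ft_force: [4.6, -7.2, -5.7]
opening: 0.272
red 23 r 29.4 z 76.9 ang 25.0 [18.4 40.6]
red 16 r 46.4 z 72.7 ang 9.9 [ 4.  16.5]
green 12 r 46.2 z 72.7 ang 27.0 [20.2 32.6]
black 9 r 46.3 z 72.8 ang 43.5 [39.9 48.2]
bar 174 z 85.16377414563675 ang -152.2
[ 491.5 -151.7   96.7] Ftan(resist+) 8.4 yaw -1.142 r 98.6 tail 24.8 t 46.6
```

```bash
python3 -m inch '[[0,0,-0.5,-0.36,0.78,0,-1],[0,0,-0.5,-0.36,0.78,0,-1],[0,0,-0.5,-0.35,0.79,0,-1],[0,0,-0.5,-0.34,0.79,0,-1],[0,0,-0.5,-0.34,0.79,0,-1]]'
python3 -c "
from h import *
lev()
lev()"
```

```text
t: 47.1
eef_pos: [489.9, -148.0, 96.7]
tcp_rot: [-3.14, -0.002, -1.184]
ft_force: [4.2, -8.3, -7.0]
opening: 0.266
red 23 r 29.2 z 76.5 ang 22.2 [14.8 30.2]
red 16 r 46.9 z 73.0 ang 6.8 [ 1.1 13.1]
green 11 r 46.4 z 72.4 ang 24.9 [18.9 30.9]
black 6 r 45.8 z 72.9 ang 41.6 [37.4 47. ]
bar 170 z 85.30123018938912 ang -154.8
[ 489.9 -147.9   96.7] Ftan(resist+) 8.9 yaw -1.185 r 98.6 tail 22.5 t 47.15
red 24 r 29.4 z 77.1 ang 21.5 [13.5 28.5]
red 16 r 46.5 z 72.3 ang 7.3 [ 1.9 12.7]
green 11 r 46.5 z 72.7 ang 24.6 [17.7 30.5]
black 8 r 45.7 z 72.3 ang 41.7 [36.5 46.6]
bar 170 z 85.40670103531698 ang -155.1
[ 489.9 -148.    96.7] Ftan(resist+) 8.6 yaw -1.184 r 98.6 tail 22.5 t 47.2
```

```bash
python3 -m inch '[[0,0,-0.5,-0.33,0.79,0,-1],[0,0,-0.5,-0.33,0.79,0,-1],[0,0,-0.5,-0.32,0.8,0,-1],[0,0,0,0,0,0,-1]]'
python3 -c "
from h import *
lev()
lev()"
```

```text
t: 47.6
eef_pos: [488.9, -145.6, 96.7]
tcp_rot: [-3.14, -0.002, -1.21]
ft_force: [4.4, -7.6, -6.3]
opening: 0.265
red 22 r 29.0 z 76.8 ang 20.0 [14.2 25.5]
red 16 r 46.6 z 72.8 ang 4.8 [-1.1 10. ]
green 14 r 46.0 z 72.7 ang 22.5 [16.8 27.7]
black 9 r 46.1 z 72.7 ang 39.4 [35.4 43.3]
bar 174 z 85.03836985853962 ang -156.3
[ 488.9 -145.6   96.7] Ftan(resist+) 8.1 yaw -1.21 r 98.6 tail 21.0 t 47.65
red 22 r 29.0 z 76.7 ang 20.3 [15.8 27.9]
red 16 r 46.2 z 72.3 ang 5.2 [-0.4 12.1]
green 13 r 46.2 z 72.8 ang 22.8 [15.4 27.8]
black 9 r 46.1 z 72.6 ang 39.4 [34.8 43.3]
bar 169 z 85.21953955633774 ang -156.4
[ 488.9 -145.6   96.7] Ftan(resist+) 7.6 yaw -1.21 r 98.6 tail 21.0 t 47.7
```

The clamp is tight: spindle about 1.30, clutch about 0.32. I release the pin and rise.

```bash
python3 -m inch '[[0,0,0,0,0,0,0.0],[0,0,0,0,0,0,0.2],[0,0,0,0,0,0,0.2],[0,0,0,0,0,0,0.2],[0,0,0,0,0,15,0.2],[0,0,0,0,0,25,0.2],[0,0,0,0,0,25,0.2],[0,0,0,0,0,0,0.2]]'
python3 -c "
from h import *
lev();dots('top')"
python3 -m inch '[[0,0,5,-9.1,-19.1,0,-1],[0,0,5,-9.1,-19.1,0,-1],[0,0,5,-9.1,-19.1,0,-1],[0,0,5,-9.1,-19.1,0,-1],[0,0,5,-9.1,-19.1,0,-1],[0,0,5,-9.1,-19.1,0,-1],[0,0,5,-9.1,-19.1,0,-1],[0,0,5,-9.1,-19.1,0,-1],[0,0,5,-9.1,-19.1,0,-1],[0,0,5,-9.1,-19.1,0,-1]]'
python3 -m inch '[[0,0,0,0,0,0,-1],[0,0,0,0,0,0,-1]]'
python3 - <<'E'
from h import *
lev();dots('top',"dial2.png")
for n in("top","scene"): print(circ(cloud(cam(n)),(440,-351),93,13,8))
E
```

```text
t: 48.5
eef_pos: [489.0, -145.3, 164.3]
tcp_rot: [-3.138, -0.003, -1.209]
ft_force: [-0.4, 0.5, -0.5]
opening: 0.602
red 23 r 29.3 z 76.8 ang 21.7 [14.  29.4]
red 16 r 46.3 z 72.4 ang 5.1 [-1.1 11. ]
green 8 r 46.6 z 72.7 ang 22.4 [16.4 28.7]
black 9 r 46.2 z 73.0 ang 39.1 [34.6 43. ]
bar 174 z 85.17985795862552 ang -154.8
[ 488.4 -145.1  162.8] Ftan(resist+) -0.5 yaw -1.209 r 98.9 tail 20.6 t 48.55
top red 7 r 46.3 ang 5.0
top red 4 r 33.4 ang 20.1
top black 27 r 47.4 ang -96.5
top black 10 r 53.5 ang -156.1
t: 49.6
eef_pos: [396.2, -336.3, 160.4]
tcp_rot: [-3.141, 0.002, -0.333]
ft_force: [-0.2, -1.0, 0.5]
opening: 0.006
t: 49.8
eef_pos: [396.7, -335.6, 160.7]
tcp_rot: [-3.141, 0.001, -0.339]
ft_force: [-0.5, 0.9, -0.1]
opening: 0.006
red 23 r 29.0 z 76.8 ang 22.0 [13.8 32.7]
red 16 r 46.6 z 72.9 ang 4.8 [-0.3 11.1]
green 12 r 46.4 z 72.4 ang 22.9 [17.4 30.1]
black 9 r 46.1 z 72.7 ang 39.4 [33.7 43.5]
bar 171 z 85.10038732820692 ang -154.5
[ 396.9 -335.3  160.9] Ftan(resist+) -0.2 yaw -0.338 r 290.7 tail 50.7 t 49.85
top red 4 r 47.6 ang 4.1
(array([ 439.3, -351.3]), 13.1, array([ 439. , -351.3]), 86, 96.4)
(array([ 440.5, -351.3]), 12.4, array([ 441.9, -351.2]), 111, 94.9)
```

View pics/dial2.png

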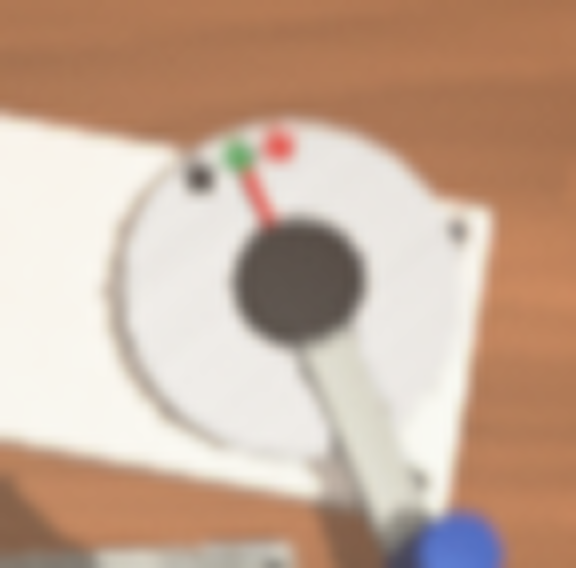

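The pointer at (255,195) points at the green dot (238,155), so the clutch is in its first notch. Now the pump toggle.

```bash
python3 -m inch '[[0,0,0,0.5,-1,-30,-1],[0,0,0,0,0,-30,-1],[0,0,0,0,0,-19,-1],[0,0,0,0,0,0,-1]]'
python3 -m inch '[[0,0,0,8.8,-3.1,0,-1],[0,0,0,8.8,-3.1,0,-1],[0,0,0,8.8,-3.1,0,-1],[0,0,0,8.8,-3.1,0,-1],[0,0,0,8.8,-3.1,0,-1],[0,0,0,8.8,-3.1,0,-1],[0,0,0,8.8,-3.1,0,-1],[0,0,0,8.8,-3.1,0,-1],[0,0,0,8.8,-3.1,0,-1],[0,0,0,0,0,0,-1]]'
python3 - <<'E'
from h import *
print(state()["eef_pos"],state()["ft_force"])
c=cam("scene")
for n in("top","scene"): print(circ(cloud(cam(n)),(507,-375),93,13,8))
save(c,"pump.png",(30,120,230,270),4)
E
```

```text
t: 50.4
eef_pos: [397.0, -335.7, 80.7]
tcp_rot: [-3.14, 0.004, -0.336]
ft_force: [-0.1, -0.4, 1.1]
opening: 0.004
t: 51.4
eef_pos: [477.9, -365.3, 82.3]
tcp_rot: [3.141, -0.001, -0.336]
ft_force: [-0.0, 0.0, 0.3]
opening: 0.007
[ 477.8603653  -365.29090661   82.34301347] [-0.01319746  0.01826299  0.29336097]
None
(array([ 501. , -373.3]), 12.1, array([ 499.5, -372.9]), 76, 95.2)
```

View pics/pump.png

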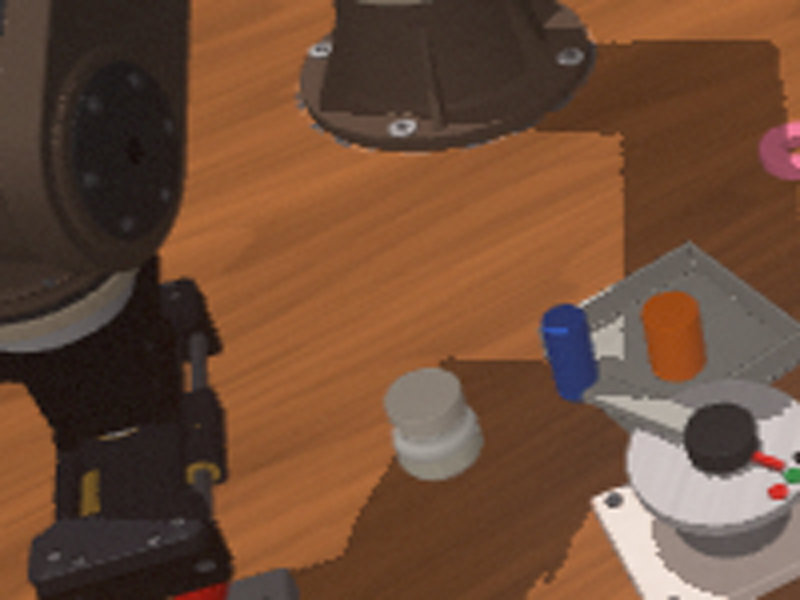

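The ball peeks out at the bottom edge (200,590) at about 0.88 rad. I push a little more, then retract.

```bash
python3 -m inch '[[0,0,0,3,-1,0,-1],[0,0,0,3,-1,0,-1],[0,0,0,1.5,-0.5,0,-1],[0,0,0,0,0,0,-1]]'
python3 -m inch '[[0,0,0,-10,3.5,0,-1],[0,0,0,-20,7,0,-1],[0,0,0,-10,3,40,-1],[0,0,0,0,0,50,-1],[0,0,0,-20,7,40,-1],[0,0,0,-25,0,20,-1],[0,0,0,0,0,0,-1],[0,0,0,0,0,0,-1]]'
python3 - <<'E'
from h import *
print(state()["eef_pos"],state()["ft_force"])
c=cam("scene"); save(c,"fin.png",None,1.5)
for n in("top","scene"): print(circ(cloud(cam(n)),(507,-375),93,13,8))
lev(); stack(107,29); print(circ(cloud(c),(445,-57),54,19,6))
E
```

```text
t: 51.95
eef_pos: [484.4, -367.5, 82.6]
tcp_rot: [3.142, -0.0, -0.336]
ft_force: [-0.3, -0.1, -0.0]
opening: 0.005
t: 52.75
eef_pos: [398.8, -346.9, 232.8]
tcp_rot: [3.141, -0.001, -0.337]
ft_force: [-0.1, -1.1, -0.5]
opening: 0.002
[ 398.75858066 -346.86489252  232.78222953] [-0.07367682 -1.14339438 -0.48944117]
(array([ 502.8, -374.4]), 12.9, array([ 502.4, -374. ]), 66, 97.5)
(array([ 504.4, -374.4]), 12.8, array([ 505. , -374.3]), 116, 95.6)
red 23 r 29.0 z 76.9 ang 21.6 [16.3 28.6]
red 16 r 46.5 z 72.7 ang 5.0 [-1.1 12. ]
green 12 r 46.7 z 73.1 ang 22.3 [15.8 28.2]
black 8 r 45.7 z 72.7 ang 39.8 [35.2 44. ]
bar 175 z 85.11438335734158 ang -155.2
[ 399.4 -346.7  231.4] Ftan(resist+) 0.2 yaw -0.336 r 298.1 tail 52.5 t 52.95
top stack (array([608.,  26.]), 29.0, array([608.4,  26. ]), 326, 107.5)
scene stack (array([609.6,  26.2]), 29.7, array([608.8,  25.8]), 278, 106.5)
(array([446.3, -59.1]), 19.8, array([446.5, -58.7]), 126, 53.6)
```

View pics/fin.png

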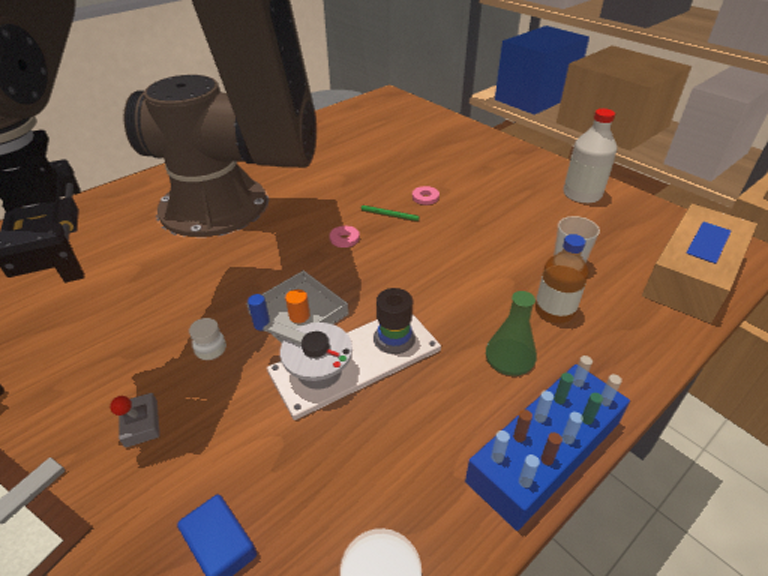

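The final view shows the cap in the tray at (297,305), the stack at (395,320), the pointer on green, the toggle ball thrown over at (121,406), and the bystanders standing. I hand in.

```bash
python3 -c "
from h import *
print(ticket.job_done())"
```

```text
the job is handed in; nothing more can be done
None
```

I handed the job in at about 53 s, with everything measuring in place. One part went wrong on the way: the torque lever slipped early, and I can't rule out that it briefly went too far.

**Parts:** The dust cap stands upright in the tray. The grey, blue, green and yellow rings are on the post in that order. The collar is on top, about 2 mm off the post's axis, with its top at about 107 mm as it should be. The two pink rings were left alone.

**Lever:** My first stroke was too fast. The stiff spindle lagged and the clutch slipped into its first notch before the clamp was tight. I measured a slip of about 0.43–0.45 rad at that moment, good to about 0.03 rad, and the run fails above 0.46. I eased the lever back to the green dot and turned it slowly to the stop. The clutch therefore clicked before the clamp was tight, not after it. The last check put the spindle at about 1.29–1.30 rad and the clutch at about 0.30, with the pointer on green.

**Pump and surroundings:** The pump toggle is at about 0.9–0.95 rad, past the 0.8 needed. The flask, reagent bottle, beaker, jar and blue case were still standing and looked unmoved in the last picture; I did not re-measure them. The arm is clear of everything.

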